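Clear the transit tray, pack polished clocks face down and secure the cover

TASK

Take the bars of polishing compound out of the transit tray and lay them on the black rubber pad, and lay every polished travel clock that stands on the felt mat face down in a pocket of the transit tray, one clock to a pocket and flat on its floor. Then set the clear cover plate squarely on the tray's two end posts, handle up, its tongues between the lugs, and only after that turn both red turnbuttons a quarter turn anticlockwise so that they lie across the cover's tongues. Leave the other workshop things where they are.

Things in the scene. Friction and masses are not known exactly. Their poses are not given: they have to be found in the camera images.
- pocket0 (a point): middle of the felt floor (8 mm above the table) of the tray's right-hand pocket, farthest along tray -y; axes as the tray's. All three pockets are alike: 92 mm in tray x by 68 mm in tray y, 10 mm deep, open above, with grey foam ribs 28 mm wide between them, level with the pocket mouths
- pocket1 (a point): the same point of the middle pocket, 96 mm from its neighbours
- pocket2 (a point): the same point of the left-hand pocket, farthest along tray +y
- tray: fixed aluminium transit tray, 116 mm (x) by 450 mm (y); origin under its centre, on the table; +x points roughly away from the robot, z up. Pockets in a row along y; at each end (y = +-199 mm) a post 60 (x) by 50 (y) mm, its top 58 mm above the table. The long sides are open above the pockets, so nothing but the posts and their turnbuttons stands higher than 18 mm
- seat (a point): centre of the cover's underside when seated: midway between the posts, level with their tops (58 mm above the table); axes as the tray's. On each post two steel lugs, 7 mm high and 40 mm apart in x, reach from 182 to 200 mm from the tray's middle; they take the cover's tongue between them with 4 mm of play each way
- cover_grip (a point): centre of the black handle bar (12 x 12 mm, 100 mm long) of the clear cover plate, 42 mm above its underside, over its middle; 28 mm clear under the bar. Plate 110 x 356 x 8 mm with a tongue 32 mm wide, 21 mm long at each end; 0.35 kg. y along plate and bar, x across, z up. Starts on the table, handle up; fits either way round
- button_l_grip (a point): on the vertical pivot axis of the left-hand (tray +y) red turnbutton, 99 mm above the table, 8 mm below the top of its upright grip rib (10 mm thick, 44 long, 28 tall) on a flat bar 64 x 16 x 10 mm (top 79 mm above the table). It turns about its middle, 213 mm from the tray's middle; its x axis runs along bar and rib
- button_l (a joint): angle of the left-hand turnbutton, rad: 0 = bar along tray x, clear of the cover; grows anticlockwise seen from above; 1.57 = bar along tray y, over the cover's tongue; stop at 1.7. Stays where left; friction about 0.06 N m; the bar passes 3 mm above the seated cover
- button_r_grip (a point): the same point of the right-hand (tray -y) turnbutton, which is alike
- button_r (a joint): angle of the right-hand turnbutton, same meaning and same sense of turning (anticlockwise from above to secure)
- clock0_c (a point): centre of a brass travel clock, a block 44 mm deep (x, from back to face) by 60 mm wide (y) by 84 mm tall (z), 0.25 kg. x points out of the face (polished ring and white dial), z to the clock's top. The back, with 11 mm of the sides, is black. Starts standing upright on the felt mat (3 mm thick), face turned roughly to the robot's left or right. Two or all three of the clocks are present
- clock1_c (a point): centre of a brass travel clock, a block 44 mm deep (x, from back to face) by 60 mm wide (y) by 84 mm tall (z), 0.25 kg. x points out of the face (polished ring and white dial), z to the clock's top. The back, with 11 mm of the sides, is black. Starts standing upright on the felt mat (3 mm thick), face turned roughly to the robot's left or right. Two or all three of the clocks are present
- clock2_c (a point): centre of a brass travel clock, a block 44 mm deep (x, from back to face) by 60 mm wide (y) by 84 mm tall (z), 0.25 kg. x points out of the face (polished ring and white dial), z to the clock's top. The back, with 11 mm of the sides, is black. Starts standing upright on the felt mat (3 mm thick), face turned roughly to the robot's left or right. Two or all three of the clocks are present
- pad: thin black rubber pad fixed on the table, 160 mm (x) by 130 mm (y), 4 mm thick, origin at the centre of its underside, z up: the place for the compound bars
- red_bar_c (a point): centre of a red bar of polishing compound, 60 mm long (y) by 30 by 30 mm, 0.15 kg, left lying in one of the tray's pockets, lengthwise along tray y, anywhere across the pocket in tray x. One or two of the three bars (red, green, white) are present
- green_bar_c (a point): centre of a green bar of polishing compound, 60 mm long (y) by 30 by 30 mm, 0.15 kg, left lying in one of the tray's pockets, lengthwise along tray y, anywhere across the pocket in tray x. One or two of the three bars (red, green, white) are present
- white_bar_c (a point): centre of a white bar of polishing compound, 60 mm long (y) by 30 by 30 mm, 0.15 kg, left lying in one of the tray's pockets, lengthwise along tray y, anywhere across the pocket in tray x. One or two of the three bars (red, green, white) are present
- tin: bystander: small tin, 60 across, 50 tall mm; leave it alone
- felt_wheel: bystander: grey felt polishing wheel lying flat, 100 across, 28 thick mm; leave it alone
- paste_jar: bystander: jar of polishing paste, 64 across, 65 tall mm; leave it alone
- brush: bystander: hand brush lying flat; leave it alone
- driver: bystander: screwdriver lying flat; leave it alone
- felt_cone: bystander: pale felt cone, 48 across, 55 tall mm; leave it alone
Mind the look-alikes: they are no part of the job. What is shaped like the part that bears white_bar_c but blue is not meant. Leave any turquoise look-alike of the part that bears clock2_c alone.

How it is judged:
On the way, in this order (a step that is already met when the one before it is completed fails the run):
1. every compound bar present lies on the pad and every clock present face down in a pocket ((horizontal distance between clock0_c and pocket0 below 0.012 m or horizontal distance between clock0_c and pocket1 below 0.012 m or horizontal distance between clock0_c and pocket2 below 0.012 m) and z of clock0_c in the frame of tray between 0.024 and 0.036 m and angle between each of clock0_c, clock1_c, clock2_c's own x axis and vertical above 3 rad and (horizontal distance between clock1_c and pocket0 below 0.012 m or horizontal distance between clock1_c and pocket1 below 0.012 m or horizontal distance between clock1_c and pocket2 below 0.012 m) and z of clock1_c in the frame of tray between 0.024 and 0.036 m and (horizontal distance between clock2_c and pocket0 below 0.012 m or horizontal distance between clock2_c and pocket1 below 0.012 m or horizontal distance between clock2_c and pocket2 below 0.012 m) and z of clock2_c in the frame of tray between 0.024 and 0.036 m and x of red_bar_c in the frame of pad between -0.075 and 0.075 m and y of red_bar_c in the frame of pad between -0.06 and 0.06 m and z of red_bar_c in the frame of pad between 0.012 and 0.026 m and x of green_bar_c in the frame of pad between -0.075 and 0.075 m and y of green_bar_c in the frame of pad between -0.06 and 0.06 m and z of green_bar_c in the frame of pad between 0.012 and 0.026 m and x of white_bar_c in the frame of pad between -0.075 and 0.075 m and y of white_bar_c in the frame of pad between -0.06 and 0.06 m and z of white_bar_c in the frame of pad between 0.012 and 0.026 m), for 0.2 s.
2. the cover is seated on both posts over the loaded clocks, the bars still on the pad (all of step 1 and horizontal distance between cover_grip and seat below 0.009 m and z of cover_grip in the frame of seat between 0.038 and 0.046 m and angle between the y axis of cover_grip and the y axis of tray, either way round below 0.08 rad and angle between cover_grip's own z axis and vertical below 0.05 rad), for 0.2 s.
3. both turnbuttons are turned across the cover (all of step 2 and value of joint each of button_l, button_r above 1.3 rad), for 0.2 s.
At the end, for the whole second after the job is handed in: Bars flat on the pad, centres 5 mm inside its edges; clocks face down (8 degrees), each centred in a pocket to 12 mm and resting on its floor (6 mm); cover seated on both posts (9 mm, 4 mm in height, 0.08 rad); both turnbuttons past 1.3 rad; all at rest (all of step 3 and linear speed of each of clock0, clock1, clock2, red_bar, green_bar, white_bar, cover below 0.02 m/s); the robot touches nothing.
It fails at once if a bystander is moved more than 40 mm (distance of any of tin, felt_wheel, paste_jar, brush, driver, felt_cone from where it was at the start of the episode above 0.04 m).
It fails at once if a turnbutton is turned across before the cover lies on the tray (value of joint any of button_l, button_r above 1 rad and horizontal distance between cover_grip and seat above 0.06 m).
Of clock0, clock1, clock2 only 2 to 3 are there at a start; the rules pass over those that are not, and their reading is None.
Of red_bar, green_bar, white_bar only 1 to 2 are there at a start; the rules pass over those that are not, and their reading is None.
At some moment in a run one of clock0, clock1, clock2, cover may be knocked a few centimetres aside while the robot is not near it.
It also fails if it takes over 210 s, if anything falls off the work surface, if the arm or the gripper's body presses on something with over 40 N, if the wrist force passes 120 N, or if a joint passes its speed limit or range.

ROBOT

A 6-joint arm with a two-finger parallel gripper is mounted at the origin on the work surface. World frame = base frame: x ahead of the robot, y to its left, z up, the work surface at z = 0. Lengths are in m, angles in rad, forces in N, time in s.
With the tool pointing down it reaches from about 0.225 to 0.875 m from the base axis. Payload 3.4 kg.
Tool frame: the origin (TCP) lies between the finger pads; the fingertips stand 25 mm ahead of it and the grasp point (between the pads) lies 6 mm ahead of it (manip.tips_ahead is the distance from the TCP to the fingertips, in m); z points along the fingers, x is the direction in which the jaws open and shut, and the axes are right-handed (so a half turn about z gives the same grasp; the last joint's range is limited). The gripper opens to 85 mm and grips with 20 to 120 N. Pads are 22 mm wide; open, the fingers measure 114 mm over their backs; the gripper's body (76 mm by 85 mm) begins 54 mm behind the grasp point. The pads swing forward as they close: fully open they stand 13 mm farther back than shut.
Start: joints at [-1.409, 0.276, 1.505, -0, 1.361, -0.121], TCP at [0.16, -0.552, 0.256] pointing down, gripper open.
Joint ranges: [-2.89, 2.89], [-0.75, 2.08], [0.22, 2.7], [-1.18, 4.32], [0.11, 2.71], [-2.7, 2.7]. Speed limits (rad/s): [2.57, 2.57, 3.14, 3.14, 3.14, 3.14].

INTERFACE

Orientations are given as a unit quaternion [w, x, y, z].
In Python, from rig import manip gives the robot as it stands. The module is installed in compiled form; this text tells all that it offers.
- The arm moves only by the tool send_rows, never from a script. Its argument "plan" is a list of rows, each an object with "linear": the shift along the tool's x, y, z in m, a list of three; "delta_rot": the turn, a rotation vector about the tool's x, y, z in degrees, a list of three; "fingers": the finger opening in m, from 0 to 0.0854. A call has 1 to 12 rows; each row shifts and turns the pose as measured when the row begins, along the tool's axes as they then stand; what a row does not reach is not made up. A row lasts 1/12 s, in which the tool goes at most 41.7 mm and 7.16 degrees, less where a joint would pass 70% of its speed; a pose out of reach is approached as far as the arm can. A call with a gripper value outside its range is refused whole. The fingers move at their own pace and stop on an object; "force" is the grip in N (left out, the last holds). Time passes only in rows, so rows that do not move let the fingers close. It gives the time, the measured TCP pose, the force and the opening at its end, in the units of the state.
- manip.get_state(): the state, without advancing time (a new reading comes with each control period).
- manip.get_image(name): name is "scene" or "top" or "wrist"; returns the picture (480x640x3 uint8, red, green, blue); there is no depth.
- manip.camera_info(name): a dict with "K" (3x3 intrinsics, pixels), "dist" ([k1, k2, p1, p2, k3] as OpenCV has them; the pictures are not rectified), "rvec" (rotation vector, rad) and "tvec" (3), from world to camera coordinates, as OpenCV has them. Camera axes: x right, y down, z forward; pixel columns grow to the right and rows downward; lengths in m; the calibration is good to about 2 mm. A picture is of the moment at which its call begins: read the wrist's pose just before it. camera_info takes no time and is no camera call; for the wrist camera it gives the pose at the moment of the call.
- manip.sign_off(): hands the job in, once; it reports no verdict.
Trained networks look in the newest picture that a camera, given by its name, has taken for a name from the list of things; names that differ only in an ending like _2 or _b are one class to them, and where a whole thing is asked for, a point or a joint stands for the part that bears it (a point fixed in the world has none). Each returns a list of dicts, best first, with "p" (0 to 1); they miss things now and then, are a little off and sometimes report something else, mostly with a low value. They report only what shows in the picture. A call takes as long as a camera call. They do not tell look-alikes from the thing itself.
- manip.find_in(thing, camera): "extent" ([left, top, right, bottom] in pixels, round what is visible of it).
- manip.masks_of(thing, camera): "pixels" (480x640 bool, what is visible of it) and "extent" ([left, top, right, bottom] in pixels, round what is visible of it).
The state is a dict: "clock": time; "qpos": joint angles; "qd": joint speeds; "effort": joint torques, N m; "position": TCP position; "ee_rot": TCP orientation; "contact_force": force on the tool from outside, world axes, zero at the start; "moment": the same for the moment, N m; "width": finger opening in m.
Only numpy, scipy, OpenCV 4.12 (cv2) and the standard library are available. Lean on these libraries where they do the work, as an engineer would, in place of code of your own. Each camera call takes 0.05 s, during which the arm holds its last target. There are 200 camera calls.

## Working session

There is one attempt and no reset: what is moved stays moved. The work goes in short steps, Python scripts to look and compute and a tool call to move; the robot and the scene stay as the last step left them, time stands still between calls to the robot, and variables do not carry over. Pictures are saved under pics/ and viewed, about 12 in all and at most 16, crops included, and the job is handed in when it is done.

Besides the shell and the picture viewer there is one more tool, called after "Call:" as name(argument=value, ...) on one line, values as JSON. send_rows: Moves the arm, as the interface text tells. Its arguments: {"type":"object","properties":{"plan":{"type":"array","items":{"type":"object","properties":{"linear":{"type":"array","items":{"type":"number"}},"delta_rot":{"type":"array","items":{"type":"number"}},"fingers":{"type":"number"}}}},"force":{"type":"number"}},"required":["plan"]}

```bash
mkdir -p pics
cat > h.py <<'E'
import numpy as np, cv2
from rig import manip
from scipy.spatial.transform import Rotation as R
def cam(n):
    c=manip.camera_info(n); return [np.array(c[k],float) for k in("K","dist","rvec","tvec")]
def save(n,f,crop=None,s=1):
    im=manip.get_image(n)
    if crop: l,t,r,b=crop; im=im[t:b,l:r]
    if s!=1: im=cv2.resize(im,None,fx=s,fy=s,interpolation=cv2.INTER_CUBIC)
    cv2.imwrite("pics/"+f,im[:,:,::-1])
def px2w(n,uv,z,c=None):
    K,d,r,t=c or cam(n); Rm=cv2.Rodrigues(r)[0]
    p=cv2.undistortPoints(np.array(uv,float).reshape(-1,1,2),K,d).reshape(-1,2)
    rays=np.c_[p,np.ones(len(p))]@Rm; C=-Rm.T@t.ravel()
    return C+rays*((np.asarray(z)-C[2])/rays[:,2])[:,None]
def w2px(n,P,c=None):
    K,d,r,t=c or cam(n); return cv2.projectPoints(np.array(P,float).reshape(-1,1,3),r,t,K,d)[0].reshape(-1,2)
def st():
    s=manip.get_state(); q=s["ee_rot"]; Rm=R.from_quat([q[1],q[2],q[3],q[0]]).as_matrix()
    return s,np.array(s["position"]),Rm
E
python3 - <<'E'
from h import *
s,p,Rm=st(); print(s["clock"],p,Rm.round(3).tolist(),s["width"])
for n in("scene","top"):
    save(n,n+"0.png"); K,d,r,t=cam(n); print(n,K.diagonal(),d,(-cv2.Rodrigues(r)[0].T@t.ravel()).round(3))
for n in ["tray","cover_grip","button_l_grip","clock0_c","pad","red_bar_c","green_bar_c","white_bar_c"]:
    print(n,[(np.round(a["extent"]).astype(int).tolist(),round(a["p"],2)) for a in manip.find_in(n,"top")])
print(s["clock"])
E
```

```text
0.0 [ 0.16035809 -0.55167071  0.2554287 ] [[0.279, -0.96, -0.0], [-0.96, -0.279, 0.002], [-0.002, -0.0, -1.0]] 0.08522833840357706
scene [562.95231571 562.95231571   1.        ] [-0.17946186  0.          0.          0.          0.        ] [1.381 0.443 0.905]
top [494.96493039 494.96493039   1.        ] [-0.12486854  0.          0.          0.          0.        ] [0.304 0.017 1.427]
tray [([289, 225, 454, 274], 0.86)]
cover_grip [([286, 162, 418, 200], 0.86)]
button_l_grip []
clock0_c [([216, 268, 242, 294], 0.87), ([319, 239, 341, 253], 0.33)]
pad [([445, 214, 497, 273], 0.58)]
red_bar_c []
green_bar_c []
white_bar_c [([320, 241, 342, 255], 0.66), ([309, 283, 327, 305], 0.59)]
0.0
```

View pics/top0.png

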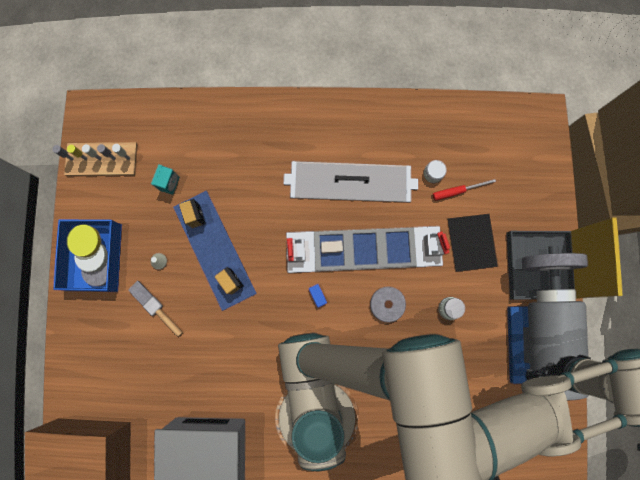

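View pics/scene0.png

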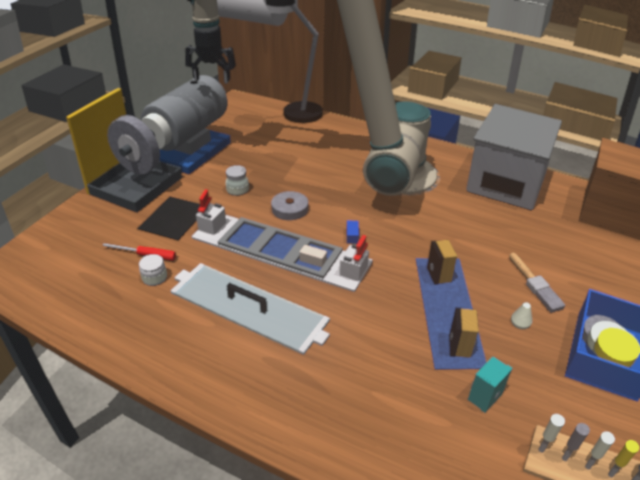

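Seen: the tray is at (370,250) with a white bar in its left pocket (332,246). The cover is at (350,180) and the pad at (472,242). Two brass clocks stand on the mat at (190,213) and (228,283), with backs to the image right, so their faces point to the robot's left (+y).

Could be mistaken:
- Blue block (318,296) for a compound bar: not meant.
- Turquoise block (165,180) for a clock: not meant.

Next is a close crop to check both.

Run:
```python
from h import *
im=manip.get_image("top")
a=cv2.resize(im[150:310,275:505],None,fx=3.2,fy=3.2,interpolation=cv2.INTER_CUBIC)
b=cv2.resize(im[150:310,140:275],None,fx=3.2,fy=3.2,interpolation=cv2.INTER_CUBIC)
cv2.imwrite("pics/cropA.png",a[:,:,::-1]);cv2.imwrite("pics/cropB.png",b[:,:,::-1])
zs={"tray":0.012,"cover_grip":0.008,"pad":0.004,"clock0_c":0.087,"white_bar_c":0.038}
c=cam("top")
for n,z in zs.items():
    for m in manip.masks_of(n,"top")[:3]:
        pts=np.argwhere(m["pixels"])[:,::-1]
        P=px2w("top",pts,np.full(len(pts),z),c)[:,:2]
        rc=cv2.minAreaRect((P*1000).astype(np.float32))
        print(n,round(m["p"],2),np.round(m["extent"]),"c,size,ang",np.round(rc[0],1),np.round(rc[1],1),round(rc[2],2))
```

```text
tray 0.68 [288. 228. 450. 274.] c,size,ang [ 477.9 -150.8] [116.4 473.3] 2.67
cover_grip 0.58 [284. 162. 420. 202.] c,size,ang [ 679.4 -101. ] [395.7 112.2] 88.38
pad 0.65 [446. 213. 494. 273.] c,size,ang [ 499.5 -459.8] [164.3 134.5] 6.45
pad 0.15 [424. 160. 444. 180.] c,size,ang [ 715.8 -354.3] [57.8 68.4] 62.27
clock0_c 0.57 [216. 266. 244. 294.] c,size,ang [382.1 238.4] [66.2 48.2] 36.33
white_bar_c 0.73 [312. 286. 327. 307.] c,size,ang [344.   -2.9] [59.8 32.5] 26.65
white_bar_c 0.69 [213. 270. 244. 295.] c,size,ang [383.5 247.8] [73.3 53.6] 37.89
white_bar_c 0.52 [317. 240. 342. 254.] c,size,ang [479.7 -40.7] [34.2 62.4] 0.18
```

View pics/cropA.png

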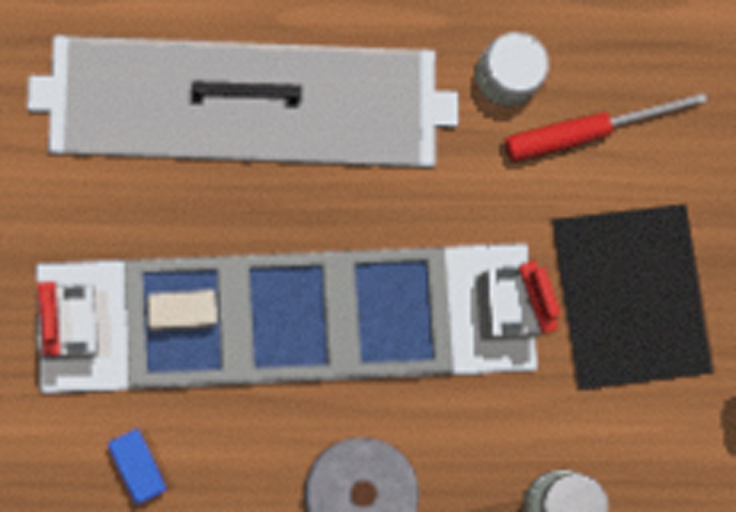

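View pics/cropB.png

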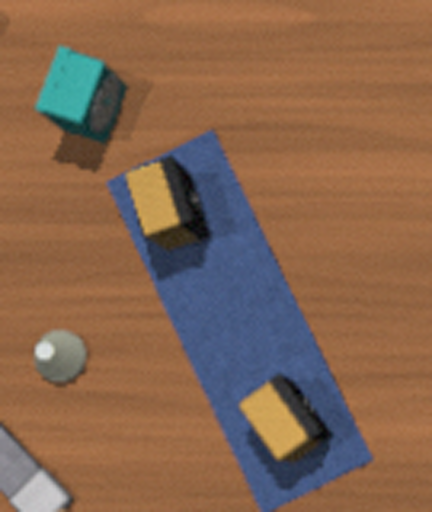

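Close crop: the white bar is in the left pocket and both red buttons are at about 0. Both brass clocks have their black backs toward image right (-y). The turquoise clock and the blue bar are clearly different, so I leave them.

Run:
```python
from h import *
c=cam("top")
im=manip.get_image("top")
hsv=cv2.cvtColor(im,cv2.COLOR_RGB2HSV)
m=cv2.inRange(hsv,(12,110,150),(28,255,255))[150:310,175:255]
n,l,s,ce=cv2.connectedComponentsWithStats(m)
for i in range(1,n):
    if s[i,4]<60: continue
    pts=np.argwhere(l==i)[:,::-1]+[175,150]
    P=px2w("top",pts,np.full(len(pts),.087),c)[:,:2]*1000
    rc=cv2.minAreaRect(P.astype(np.float32)); print(s[i],P.mean(0).round(1),np.round(rc[0],1),np.round(rc[1],1),rc[2])
def cr(L,o=(275,150)): return np.array(L)/3.2+np.array(o)-0.35
f=lambda L,z:(px2w("top",cr(L),np.full(len(L),z),c)[:,:2]*1000).round(1)
# pocket mouths
for L in ([(143,272),(218,268),(222,368),(146,373)],[(249,267),(323,264),(328,363),(253,368)],[(355,263),(428,259),(435,359),(360,363)]):
    q=f(L,.018); print("pocket",q.mean(0),q.tolist())
print("tray corners base",f([(37,263),(528,244),(537,370),(40,392)],.008).tolist())
print("pad",f([(552,219),(686,205),(714,372),(579,390)],.004).mean(0))
q=f([(53,36),(435,49),(435,167),(49,154)],.008);print("cover",q.mean(0),q.tolist())
q=f([(192,87),(301,92)],.048);print("handle",q.mean(0))
q=f([(148,293),(216,290),(217,324),(149,328)],.038);print("bar",q.mean(0))
```

```text
[   0    0   80   73 2579] [679.6 288.1] [647.8 288.1] [208.8 225.6] 1.4558669328689575
[  36   45   44   43 1165] [566.8 220.5] [558.1 233.2] [118.2 119.9] 1.3029918670654297
[   0   99   41   53 1190] [382.9 342.5] [395.8 331.7] [144.7 109.3] 2.254798650741577
[ 62 100  18  17 202] [444.3 189.8] [442.6 194.2] [44.2 46.5] 1.0745831727981567
[ 72 119   8  19  80] [393.7 176.5] [388.2 179.4] [48.8 19. ] 1.051824688911438
[ 40 120  21  23 244] [379.3 248.5] [379.2 248.5] [56.9 31.3] 36.7120246887207
[  0 156  37   4  91] [307.6 341.7] [307.7 333.9] [ 8.1 98.3] 0.6655206680297852
pocket [474.575 -43.225] [[518.0, -8.0], [521.9, -75.6], [431.5, -78.6], [426.9, -10.7]]
pocket [ 479.075 -138.6  ] [[522.9, -103.6], [525.8, -170.7], [436.1, -173.8], [431.5, -106.3]]
pocket [ 483.35  -234.925] [[526.8, -199.8], [530.8, -266.6], [439.7, -270.7], [436.1, -202.6]]
tray corners base [[527.4, 87.9], [546.7, -362.2], [430.6, -366.4], [410.4, 84.0]]
pad [ 499.325 -460.775]
cover [ 679.9  -101.35] [[741.1, 75.6], [731.5, -281.4], [618.4, -277.7], [628.6, 78.1]]
handle [ 679.8  -100.55]
bar [482.225 -42.65 ]
```

```bash
cat >> h.py <<'E'
from scipy.linalg import logm, expm
def down(yaw): # tool pointing down, tool x at world yaw (deg)
    c,s=np.cos(np.radians(yaw)),np.sin(np.radians(yaw)); return np.array([[c,s,0],[s,-c,0],[0,0,-1.]])
def plan(p2,R2,straight=False,vmax=.036,wmax=6.6,start=None):
    s,p,Rm=st()
    if start is not None: p,Rm=start
    T=np.eye(4);T[:3,:3]=Rm;T[:3,3]=p;U=np.eye(4);U[:3,:3]=R2;U[:3,3]=p2
    D=np.linalg.inv(T)@U; a=np.degrees(np.linalg.norm(R.from_matrix(D[:3,:3]).as_rotvec()))
    X=np.real(logm(D)); N=int(max(1,np.ceil(a/wmax),np.ceil(np.linalg.norm(X[:3,3])/vmax)))
    E=expm(X/N)
    print(f"N={N} linear={E[:3,3].round(4).tolist()} rot={np.degrees(R.from_matrix(E[:3,:3]).as_rotvec()).round(2).tolist()} (total d={np.linalg.norm(D[:3,3]):.3f} ang={a:.1f})")
def show():
    s,p,Rm=st(); print("t",round(s["clock"],2),"p",p.round(4),"x",Rm[:,0].round(3),"z",Rm[:,2].round(3),"w",round(s["width"],4),"F",np.round(s["contact_force"],1),"q",np.round(s["qpos"],3).tolist())
E
python3 - <<'E'
from h import *
c=cam("top"); im=manip.get_image("top")
plan([.482,-.0427,.22],down(2.6))
hsv=cv2.cvtColor(im,cv2.COLOR_RGB2HSV)
r=im[195:235,172:208]; h=hsv[195:235,172:208]
for name,m in (("brass",cv2.inRange(h,(12,110,150),(28,255,255))),):
    pts=np.argwhere(m>0)[:,::-1]+[172,195]; print(len(pts))
f=lambda L,z:(px2w("top",np.array(L)/3.2+np.array((140,150))-.35,np.full(len(L),z),c)[:,:2]*1000).round(1)
print("clockA brass quad",f([(127,173),(161,161),(182,230),(149,241)],.087).tolist())
print("clockB brass quad",f([(240,404),(271,378),(321,446),(289,461)],.087).tolist())
print("wrist cam", cam("wrist")[0].tolist(), (-cv2.Rodrigues(cam("wrist")[2])[0].T@cam("wrist")[3].ravel()))
E
```

```text
N=19 linear=[-0.0032, -0.034, 0.0019] rot=[0.0, -0.0, -4.02] (total d=0.604 ang=76.4)
337
clockA brass quad [[593.2, 382.8], [603.9, 353.3], [543.0, 332.3], [533.3, 360.7]]
clockB brass quad [[393.4, 277.1], [415.6, 251.2], [358.3, 207.4], [345.6, 234.2]]
wrist cam [[425.4134619294978, 0.0, 328.52638925493466], [0.0, 425.4134619294978, 240.45411969901326], [0.0, 0.0, 1.0]] [ 0.23746945 -0.53077314  0.3740326 ]
```

Call:
send_rows(plan=[{"linear":[-0.003,-0.034,0.002],"delta_rot":[0,0,-4],"fingers":0.05},{"linear":[-0.003,-0.034,0.002],"delta_rot":[0,0,-4],"fingers":0.05},{"linear":[-0.003,-0.034,0.002],"delta_rot":[0,0,-4],"fingers":0.05},{"linear":[-0.003,-0.034,0.002],"delta_rot":[0,0,-4],"fingers":0.05},{"linear":[-0.003,-0.034,0.002],"delta_rot":[0,0,-4],"fingers":0.05},{"linear":[-0.003,-0.034,0.002],"delta_rot":[0,0,-4],"fingers":0.05},{"linear":[-0.003,-0.034,0.002],"delta_rot":[0,0,-4],"fingers":0.05},{"linear":[-0.003,-0.034,0.002],"delta_rot":[0,0,-4],"fingers":0.05},{"linear":[-0.003,-0.034,0.002],"delta_rot":[0,0,-4],"fingers":0.05},{"linear":[-0.003,-0.034,0.002],"delta_rot":[0,0,-4],"fingers":0.05},{"linear":[-0.003,-0.034,0.002],"delta_rot":[0,0,-4],"fingers":0.05},{"linear":[-0.003,-0.034,0.002],"delta_rot":[0,0,-4],"fingers":0.05}])

```text
clock: 1.9
position: [0.4561, -0.275, 0.2293]
ee_rot: [0.005, 0.978, -0.21, 0.002]
contact_force: [1.0, -0.4, -0.1]
width: 0.0501
```

```bash
python3 -c "
from h import *
show(); plan([.482,-.0427,.22],down(2.6))"
```

```text
t 1.9 p [ 0.4561 -0.275   0.2293] x [ 0.912 -0.411  0.006] z [ 0.002 -0.01  -1.   ] w 0.0501 F [ 1.  -0.4 -0.1] q [-0.669, 0.226, 1.644, -0.007, 1.264, -0.243]
N=7 linear=[-0.0038, -0.0335, 0.0012] rot=[0.08, -0.03, -3.84] (total d=0.234 ang=26.9)
```

Call:
send_rows(plan=[{"linear":[-0.004,-0.0335,0.001],"delta_rot":[0,0,-3.8],"fingers":0.05},{"linear":[-0.004,-0.0335,0.001],"delta_rot":[0,0,-3.8],"fingers":0.05},{"linear":[-0.004,-0.0335,0.001],"delta_rot":[0,0,-3.8],"fingers":0.05},{"linear":[-0.004,-0.0335,0.001],"delta_rot":[0,0,-3.8],"fingers":0.05},{"linear":[-0.004,-0.0335,0.001],"delta_rot":[0,0,-3.8],"fingers":0.05},{"linear":[-0.004,-0.0335,0.001],"delta_rot":[0,0,-3.8],"fingers":0.05},{"linear":[-0.004,-0.0335,0.001],"delta_rot":[0,0,-3.8],"fingers":0.05},{"linear":[0,0,0],"delta_rot":[0,0,0],"fingers":0.05}])

```text
clock: 2.57
position: [0.4816, -0.0258, 0.2197]
ee_rot: [0.003, 0.999, 0.036, 0.003]
contact_force: [-0.3, -0.0, 0.8]
width: 0.0499
```

Run:
```python
from h import *
show(); c=cam("wrist"); save("wrist","w1.png")
print(w2px("wrist",[[.4746,-.0432,.018],[.479,-.139,.018],[.482,-.0427,.038]],c).round(0).tolist())
m=manip.masks_of("white_bar_c","wrist")
for a in m[:2]:
    pts=np.argwhere(a["pixels"])[:,::-1]
    P=px2w("wrist",pts,np.full(len(pts),.038),c)[:,:2]*1000
    rc=cv2.minAreaRect(P.astype(np.float32)); print(a["p"],np.round(a["extent"]),rc)
print("camera pos",(-cv2.Rodrigues(c[2])[0].T@c[3].ravel()))
plan([.482,-.0427,.042],down(2.6))
```

```text
t 2.57 p [ 0.4816 -0.0258  0.2197] x [0.997 0.071 0.006] z [ 0.006 -0.007 -1.   ] w 0.0499 F [-0.3 -0.   0.8] q [-0.194, 0.158, 1.758, -0.006, 1.218, -0.264]
[[317.0, 228.0], [316.0, 335.0], [327.0, 236.0]]
0.93 [100. 132. 198. 201.] ((351.103271484375, 1.233663558959961), (67.24452209472656, 29.425508499145508), 26.08815574645996)
0.69 [305. 191. 349. 272.] ((480.4320373535156, -39.47985076904297), (30.51966667175293, 64.80912780761719), 3.985806941986084)
camera pos [0.4745299  0.05439198 0.33680048]
N=5 linear=[-0.0005, 0.0022, 0.0356] rot=[0.13, -0.09, 0.25] (total d=0.179 ang=1.5)
```

View pics/w1.png

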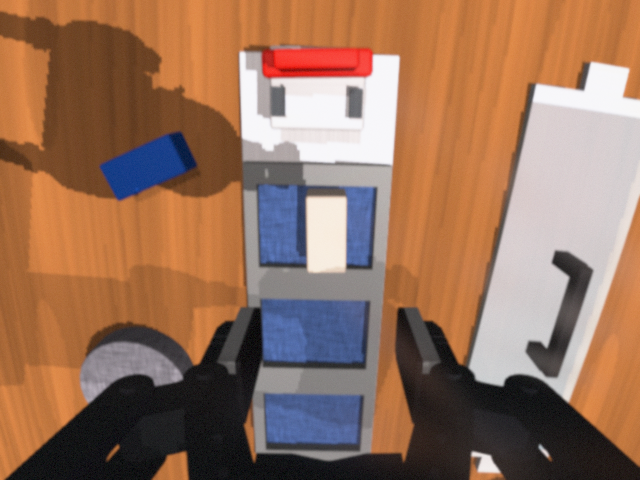

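The wrist view shows the white bar at (327,233), in the pocket whose mouth spans (256..376, 184..268), which agrees with the top camera. The blue decoy is at (148,165). I go down on the bar.

Call:
send_rows(plan=[{"linear":[-0.0005,0.003,0.035],"delta_rot":[0.1,0,0.2],"fingers":0.05},{"linear":[-0.0005,0.003,0.035],"delta_rot":[0.1,-0.1,0.2],"fingers":0.05},{"linear":[-0.0005,0.003,0.035],"delta_rot":[0.1,-0.1,0.2],"fingers":0.05},{"linear":[-0.0005,0.003,0.03],"delta_rot":[0.1,-0.1,0.3],"fingers":0.05},{"linear":[0,0.002,0.02],"delta_rot":[0,0,0.3],"fingers":0.05},{"linear":[0,0,0],"delta_rot":[0,0,0],"fingers":0.05}])

```text
clock: 3.17
position: [0.4915, -0.0558, 0.0647]
ee_rot: [0.007, 1.0, 0.019, 0.01]
contact_force: [-1.0, 0.8, -0.2]
width: 0.05
```

Run:
```python
from h import *
show();plan([.481,-.0415,.042],down(2.6))
```

```text
t 3.17 p [ 0.4915 -0.0558  0.0647] x [0.999 0.037 0.02 ] z [ 0.02  -0.013 -1.   ] w 0.05 F [-1.   0.8 -0.2] q [-0.249, 0.34, 1.964, -0.01, 0.816, -0.279]
N=1 linear=[-0.0104, -0.0149, 0.0223] rot=[0.78, -1.12, -0.47] (total d=0.029 ang=1.4)
```

Call:
send_rows(plan=[{"linear":[-0.006,-0.008,0.008],"delta_rot":[0.8,-1.1,-0.5],"fingers":0.05},{"linear":[-0.004,-0.006,0.012],"delta_rot":[0,0,0],"fingers":0.05},{"linear":[0,0,0],"delta_rot":[0,0,0],"fingers":0.05}])

```text
clock: 3.42
position: [0.4821, -0.0451, 0.0445]
ee_rot: [-0.001, 1.0, 0.021, -0.0]
contact_force: [-1.4, -0.4, -0.6]
width: 0.0502
```

Run:
```python
from h import *
show();plan([.481,-.0415,.042],down(2.6))
```

```text
t 3.42 p [ 0.4821 -0.0451  0.0445] x [ 0.999  0.041 -0.001] z [-0.001  0.001 -1.   ] w 0.0502 F [-1.4 -0.4 -0.6] q [-0.238, 0.365, 1.992, 0.001, 0.785, -0.28]
N=1 linear=[-0.0009, -0.0037, 0.0025] rot=[-0.06, 0.04, -0.24] (total d=0.005 ang=0.3)
```

Call:
send_rows(plan=[{"linear":[0,0,0],"delta_rot":[0,0,0],"fingers":0.02},{"linear":[0,0,0],"delta_rot":[0,0,0],"fingers":0.02},{"linear":[0,0,0],"delta_rot":[0,0,0],"fingers":0.02},{"linear":[0,0,0],"delta_rot":[0,0,0],"fingers":0.02},{"linear":[0,0,-0.02],"delta_rot":[0,0,0],"fingers":0.02},{"linear":[0,0,-0.035],"delta_rot":[0,0,0],"fingers":0.02},{"linear":[0,0,-0.035],"delta_rot":[0,0,0],"fingers":0.02},{"linear":[0,0,-0.035],"delta_rot":[0,0,0],"fingers":0.02},{"linear":[0,0,-0.035],"delta_rot":[0,0,0],"fingers":0.02},{"linear":[0,0,0],"delta_rot":[0,0,0],"fingers":0.02}], force=40)

```text
clock: 4.25
position: [0.4839, -0.0464, 0.2165]
ee_rot: [0.0, 1.0, 0.021, 0.002]
contact_force: [1.7, -0.5, -1.6]
width: 0.0292
```

Run:
```python
from h import *
show();plan([.4995,-.4605,.2],down(6))
```

```text
t 4.25 p [ 0.4839 -0.0464  0.2165] x [0.999 0.042 0.004] z [ 0.004 -0.    -1.   ] w 0.0292 F [ 1.7 -0.5 -1.6] q [-0.239, 0.168, 1.755, 0.001, 1.215, -0.281]
N=12 linear=[-0.0011, 0.0345, 0.0014] rot=[0.0, -0.02, -0.3] (total d=0.415 ang=3.6)
```

Call:
send_rows(plan=[{"linear":[-0.001,0.034,0.001],"delta_rot":[0,0,-0.3],"fingers":0.02},{"linear":[-0.001,0.034,0.001],"delta_rot":[0,0,-0.3],"fingers":0.02},{"linear":[-0.001,0.034,0.001],"delta_rot":[0,0,-0.3],"fingers":0.02},{"linear":[-0.001,0.034,0.001],"delta_rot":[0,0,-0.3],"fingers":0.02},{"linear":[-0.001,0.034,0.001],"delta_rot":[0,0,-0.3],"fingers":0.02},{"linear":[-0.001,0.034,0.001],"delta_rot":[0,0,-0.3],"fingers":0.02},{"linear":[-0.001,0.034,0.001],"delta_rot":[0,0,-0.3],"fingers":0.02},{"linear":[-0.001,0.034,0.001],"delta_rot":[0,0,-0.3],"fingers":0.02},{"linear":[-0.001,0.034,0.001],"delta_rot":[0,0,-0.3],"fingers":0.02},{"linear":[-0.001,0.034,0.001],"delta_rot":[0,0,-0.3],"fingers":0.02},{"linear":[-0.001,0.034,0.001],"delta_rot":[0,0,-0.3],"fingers":0.02},{"linear":[0,0.015,0],"delta_rot":[0,0,0],"fingers":0.02}])

```text
clock: 5.25
position: [0.5021, -0.447, 0.2081]
ee_rot: [0.001, 0.998, 0.056, 0.008]
contact_force: [-0.2, 1.3, -1.5]
width: 0.029
```

Run:
```python
from h import *
show();plan([.4995,-.4605,.0425],down(6))
```

```text
t 5.25 p [ 0.5021 -0.447   0.2081] x [0.993 0.113 0.016] z [ 0.016 -0.001 -1.   ] w 0.029 F [-0.2  1.3 -1.5] q [-0.836, 0.442, 1.368, 0.012, 1.32, -0.952]
N=5 linear=[-0.0011, 0.0026, 0.0331] rot=[0.03, -0.18, 0.09] (total d=0.166 ang=1.0)
```

Call:
send_rows(plan=[{"linear":[-0.002,0.003,0.03],"delta_rot":[0,-0.2,0.1],"fingers":0.02},{"linear":[-0.002,0.003,0.03],"delta_rot":[0,-0.2,0.1],"fingers":0.02},{"linear":[-0.001,0.003,0.03],"delta_rot":[0,-0.4,0.1],"fingers":0.02},{"linear":[-0.001,0.003,0.03],"delta_rot":[0,-0.2,0.1],"fingers":0.02},{"linear":[0,0,0.015],"delta_rot":[0,-0.2,0],"fingers":0.02},{"linear":[0,0,0.0],"delta_rot":[0,0,0],"fingers":0.02}])

```text
clock: 5.75
position: [0.4987, -0.4701, 0.067]
ee_rot: [0.005, 0.999, 0.05, -0.001]
contact_force: [-0.3, 0.0, -2.2]
width: 0.0292
```

Run:
```python
from h import *
show();plan([.4995,-.4605,.0425],down(6))
```

```text
t 5.75 p [ 0.4987 -0.4701  0.067 ] x [ 0.995  0.099 -0.002] z [-0.001 -0.011 -1.   ] w 0.0292 F [-0.3  0.  -2.2] q [-0.853, 0.574, 1.509, -0.009, 1.051, -0.948]
N=1 linear=[0.0018, -0.0097, 0.0244] rot=[0.61, 0.13, -0.31] (total d=0.026 ang=0.7)
```

Call:
send_rows(plan=[{"linear":[0.001,-0.005,0.01],"delta_rot":[0.6,0,-0.3],"fingers":0.02},{"linear":[0,-0.003,0.012],"delta_rot":[0,0,0],"fingers":0.02},{"linear":[0,0,0],"delta_rot":[0,0,0],"fingers":0.02},{"linear":[0,0,0],"delta_rot":[0,0,0],"fingers":0.02}])

```text
clock: 6.08
position: [0.4994, -0.4613, 0.0442]
ee_rot: [-0.001, 0.999, 0.053, -0.001]
contact_force: [-0.3, 0.2, -1.5]
width: 0.0291
```

Run:
```python
from h import *
show()
```

```text
t 6.08 p [ 0.4994 -0.4613  0.0442] x [ 0.994  0.106 -0.001] z [-0.002  0.001 -1.   ] w 0.0291 F [-0.3  0.2 -1.5] q [-0.848, 0.594, 1.537, -0.0, 1.012, -0.953]
```

Call:
send_rows(plan=[{"linear":[0,0,0.003],"delta_rot":[0,0,0],"fingers":0.02},{"linear":[0,0,0],"delta_rot":[0,0,0],"fingers":0.05},{"linear":[0,0,0],"delta_rot":[0,0,0],"fingers":0.05},{"linear":[0,0,0],"delta_rot":[0,0,0],"fingers":0.05},{"linear":[0,0,-0.02],"delta_rot":[0,0,0],"fingers":0.05},{"linear":[0,0,-0.04],"delta_rot":[0,0,0],"fingers":0.06},{"linear":[0,0,-0.04],"delta_rot":[0,0,0],"fingers":0.06},{"linear":[0,0,-0.04],"delta_rot":[0,0,0],"fingers":0.07},{"linear":[0,0,-0.04],"delta_rot":[0,0,0],"fingers":0.085},{"linear":[0,0,-0.04],"delta_rot":[0,0,0],"fingers":0.085},{"linear":[0,0,0],"delta_rot":[0,0,0],"fingers":0.085}])

```text
clock: 7.0
position: [0.5005, -0.4621, 0.2778]
ee_rot: [0.003, 0.999, 0.053, 0.003]
contact_force: [1.6, 0.3, 0.8]
width: 0.085
```

```bash
cat > fk.py <<'E'
import numpy as np
from scipy.optimize import least_squares
from scipy.spatial.transform import Rotation as R
# q, TCP data
D=[([-1.409,.276,1.505,0,1.361,-.121],[.1604,-.5517,.2554]),([-.669,.226,1.644,-.007,1.264,-.243],[.4561,-.275,.2293]),
([-.194,.158,1.758,-.006,1.218,-.264],[.4816,-.0258,.2197]),([-.249,.34,1.964,-.01,.816,-.279],[.4915,-.0558,.0647]),
([-.238,.365,1.992,.001,.785,-.28],[.4821,-.0451,.0445]),([-.239,.168,1.755,.001,1.215,-.281],[.4839,-.0464,.2165]),
([-.836,.442,1.368,.012,1.32,-.952],[.5021,-.447,.2081]),([-.853,.574,1.509,-.009,1.051,-.948],[.4987,-.4701,.067]),
([-.848,.594,1.537,0,1.012,-.953],[.4994,-.4613,.0442])]
def Rz(a):return R.from_euler('z',a).as_matrix()
def Ry(a):return R.from_euler('y',a).as_matrix()
def fk(q,P,s4=1,off6=0.,s6=1):
    h,a1,L2,a3,L3,off,L5=P
    A=Rz(q[0]); p=np.array([0,0,h])+A@[a1,off,0]
    A=A@Ry(q[1]); p=p+A@[0,0,L2]
    A=A@Ry(q[2]); p=p+A@[a3,0,L3]
    A=A@Rz(s4*q[3])@Ry(q[4]); p=p+A@[0,0,L5]
    return p,A@Rz(s6*q[5]+off6)
E
python3 - <<'E'
from h import *
import fk
show()
f=lambda P:np.ravel([fk.fk(q,P)[0]-p for q,p in fk.D])
r=least_squares=fk.least_squares(f,[.15,0,.35,0,.35,.07,.2]);print(r.x.round(4),(r.fun*1000).round(1))
s,p,Rm=st()
for s6 in(1,-1):
  for q,_ in fk.D[:1]: print(s6,fk.fk(q,r.x,1,0,s6)[1].round(3).tolist())
E
```

```text
t 7.0 p [ 0.5005 -0.4621  0.2778] x [0.994 0.106 0.005] z [ 0.006 -0.006 -1.   ] w 0.085 F [1.6 0.3 0.8] q [-0.848, 0.425, 1.224, 0.0, 1.484, -0.954]
[1.451e-01 3.000e-04 6.295e-01 6.060e-02 4.208e-01 6.930e-02 3.477e-01] [-0.  -0.3  0.7 -0.1 -0.1 -0.3 -0.  -0.1  0.  -0.2 -0.2 -0.3  0.2 -0.3
  0.4 -0.1  0.2 -0.4  0.3  0.5 -0.1  0.   0.2  0.   0.1 -0.2  0. ]
1 [[-0.279, 0.96, -0.0], [0.96, 0.279, 0.0], [0.0, 0.0, -1.0]]
-1 [[-0.041, 0.999, -0.0], [0.999, 0.041, 0.0], [0.0, -0.0, -1.0]]
```

```bash
cat >> fk.py <<'E'
P0=np.array([.1451,.0003,.6295,.0606,.4208,.0693,.3477])
LO=np.array([-2.89,-.75,.22,-1.18,.11,-2.7]);HI=np.array([2.89,2.08,2.7,4.32,2.71,2.7])
def FK(q): return fk(q,P0,1,np.pi)
def ik(p,Rm,q0=None,n=12):
    best=None; rng=np.random.default_rng(0)
    for k in range(n):
        x0=q0 if (k==0 and q0 is not None) else rng.uniform(np.maximum(LO,-1.5),np.minimum(HI,2.5))
        def f(q):
            a,A=FK(q); return np.r_[(a-p)*5,R.from_matrix(A.T@Rm).as_rotvec()]
        r=least_squares(f,np.clip(x0,LO+.01,HI-.01),bounds=(LO,HI))
        d=0 if q0 is None else np.abs(r.x-q0).sum()
        s=r.cost*1e6+d*.1
        if best is None or s<best[0]: best=(s,r.x,r.cost)
        if q0 is not None and k==0 and r.cost<1e-8: break
    return best[1],best[2]
def grasp(phi,a,roll):   # tool frame: z = cos a*face dir - sin a*up ; x = +-clock y
    phi,a=np.radians(phi),np.radians(a); xc=np.array([np.cos(phi),np.sin(phi),0]);zc=np.array([0,0,1.]);yc=np.cross(zc,xc)
    return tool(xc,yc,zc,a,roll)
def tool(xc,yc,zc,a,roll):
    z=np.cos(a)*xc-np.sin(a)*zc; x=roll*yc; return np.c_[x,np.cross(z,x),z],np.c_[xc,yc,zc]
def place(th,a,s):
    pass
def placeR(th,a,sgn,roll): # sgn: clock top along sgn*tray x
    th,a=np.radians(th),np.radians(a); X=np.array([np.cos(th),np.sin(th),0]);xc=np.array([0,0,-1.]);zc=sgn*X
    return tool(xc,np.cross(zc,xc),zc,a,roll)
def tcp(center,C,Tm,gx,gz): # grasp point at (gx,gz) in clock; TCP 6 mm behind it
    return np.array(center)+C[:,0]*gx+C[:,2]*gz-Tm[:,2]*.006
E
python3 - <<'E'
from h import *
import fk
print("tips",manip.tips_ahead); print("fk chk",fk.FK(st()[0]["qpos"])[0]-st()[1])
for a in(30,40):
  for roll in(1,-1):
    for nm,c,ph in(("B",[.3825,.2441,.045],126.7),("A",[.5702,.3521,.045],109)):
      Tm,C=fk.grasp(ph,a,roll); p=fk.tcp(c,C,Tm,-.012,.005); q,e=fk.ik(p,Tm); q2,e2=fk.ik(p-.1*Tm[:,2],Tm,q)
      print("grasp",nm,a,roll,q.round(2),"%.1e"%e,"pre",q2.round(2),"%.1e"%e2)
    for sg in(1,-1):
      Tm,C=fk.placeR(2.6,np.radians(a)*180/np.pi,sg,roll)
      p=fk.tcp([.479,-.139,.03],C,Tm,-.012,.005); q,e=fk.ik(p,Tm); print("place",a,roll,sg,q.round(2),"%.1e"%e)
E
```

```text
tips 0.025
fk chk [-9.27246339e-05 -4.56587676e-05 -2.57806510e-04]
grasp B 30 1 [-0.14  0.71  1.91  0.67  1.44  1.94] 5.4e-31 pre [-0.24  0.68  1.75  0.59  1.63  2.  ] 3.0e-21
grasp A 30 1 [-0.03  0.79  1.65  0.97  1.38  2.23] 2.3e-31 pre [-0.14  0.75  1.56  0.88  1.53  2.29] 5.2e-21
place 30 1 1 [-0.3   0.63  1.59 -0.17  1.42 -1.84] 1.8e-29
place 30 1 -1 [-0.67  0.29  2.36  1.35  0.34 -0.41] 3.6e-31
grasp B 30 -1 [-0.14  0.71  1.91  0.67  1.44 -1.21] 1.6e-31 pre [-0.24  0.68  1.75  0.59  1.63 -1.14] 2.9e-21
grasp A 30 -1 [-0.03  0.79  1.65  0.97  1.38 -0.91] 2.7e-31 pre [-0.14  0.75  1.56  0.88  1.53 -0.85] 4.9e-21
place 30 -1 1 [-0.3   0.63  1.59 -0.17  1.42  1.3 ] 6.3e-31
place 30 -1 -1 [-0.67  0.29  2.37  1.38  0.34  2.7 ] 1.1e-05
grasp B 40 1 [-0.09  0.61  1.94  0.63  1.32  2.01] 1.6e-30 pre [-0.19  0.56  1.78  0.54  1.53  2.08] 2.9e-21
grasp A 40 1 [0.02 0.71 1.65 0.87 1.27 2.34] 3.5e-31 pre [-0.08  0.66  1.56  0.79  1.43  2.4 ] 7.1e-21
place 40 1 1 [-0.27  0.73  1.49 -0.2   1.6  -1.82] 6.2e-31
place 40 1 -1 [-0.79  0.36  2.5   1.98  0.54 -1.17] 2.5e-31
grasp B 40 -1 [-0.09  0.61  1.94  0.63  1.32 -1.13] 7.5e-32 pre [-0.19  0.56  1.78  0.54  1.53 -1.06] 2.9e-21
grasp A 40 -1 [ 0.02  0.71  1.65  0.87  1.27 -0.8 ] 8.3e-32 pre [-0.08  0.66  1.56  0.79  1.43 -0.74] 6.6e-21
place 40 -1 1 [-0.27  0.73  1.49 -0.2   1.6   1.32] 3.5e-31
place 40 -1 -1 [-0.79  0.36  2.5   1.98  0.54  1.98] 6.1e-31
```

```bash
cat >> h.py <<'E'
import fk
def via(qs,qe,n=1,wmax=6.6):
    "joint-space vias from qs to qe; print constant-twist rows per segment"
    a=fk.FK(qs)
    for k in range(1,n+1):
        q=np.array(qs)+(np.array(qe)-np.array(qs))*k/n; b=fk.FK(q)
        print("via q",q.round(2),"p",b[0].round(3),"z",b[1][:,2].round(2)); plan(b[0],b[1],start=a,wmax=wmax); a=b
E
python3 - <<'E'
from h import *
s,p,Rm=st()
Tm,C=fk.grasp(126.7,30,-1); g=fk.tcp([.3825,.2441,.045],C,Tm,-.012,.005)
pre=g-.13*Tm[:,2]; q,e=fk.ik(pre,Tm,np.array([-.24,.68,1.75,.59,1.63,-1.14])); print(q.round(3),e,pre)
via(s["qpos"],q,2)
E
```

```text
[-0.264  0.677  1.694  0.569  1.687 -1.122] 4.824701651450158e-31 [0.46005947 0.14004599 0.118     ]
via q [-0.56  0.55  1.46  0.28  1.59 -1.04] p [ 0.545 -0.142  0.148] z [-0.21  0.46 -0.86]
N=10 linear=[0.0126, -0.0265, 0.0197] rot=[3.06, -0.52, -1.75] (total d=0.348 ang=35.6)
via q [-0.26  0.68  1.69  0.57  1.69 -1.12] p [0.46  0.14  0.118] z [-0.52  0.69 -0.5 ]
N=9 linear=[0.0074, -0.0212, 0.0247] rot=[3.27, -0.99, -1.01] (total d=0.297 ang=32.1)
```

Run:
```python
from h import *
s,p,Rm=st()
b=fk.FK([-.56,.55,1.46,.28,1.59,-1.04]); v=np.array([.5,-.15,.28])
e=fk.FK([-0.264,0.677,1.694,0.569,1.687,-1.122])
plan(v,b[1]); plan(e[0],e[1],start=(v,b[1])); print(fk.ik(v,b[1],np.array([-.56,.55,1.46,.28,1.59,-1.04])))
```

```text
N=9 linear=[0.0084, -0.0334, 0.0075] rot=[3.4, -0.61, -1.94] (total d=0.312 ang=35.7)
N=10 linear=[0.0114, -0.0086, 0.0308] rot=[2.93, -0.87, -0.92] (total d=0.335 ang=32.0)
(array([-0.60131045,  0.40620389,  1.36667761,  0.27062009,  1.8288518 ,
       -1.01317276]), np.float64(1.2751751055842497e-17))
```

Call:
send_rows(plan=[{"linear":[0.0084,-0.0334,0.0075],"delta_rot":[3.4,-0.6,-1.95],"fingers":0.085},{"linear":[0.0084,-0.0334,0.0075],"delta_rot":[3.4,-0.6,-1.95],"fingers":0.085},{"linear":[0.0084,-0.0334,0.0075],"delta_rot":[3.4,-0.6,-1.95],"fingers":0.085},{"linear":[0.0084,-0.0334,0.0075],"delta_rot":[3.4,-0.6,-1.95],"fingers":0.085},{"linear":[0.0084,-0.0334,0.0075],"delta_rot":[3.4,-0.6,-1.95],"fingers":0.085},{"linear":[0.0084,-0.0334,0.0075],"delta_rot":[3.4,-0.6,-1.95],"fingers":0.085},{"linear":[0.0084,-0.0334,0.0075],"delta_rot":[3.4,-0.6,-1.95],"fingers":0.085},{"linear":[0.0084,-0.0334,0.0075],"delta_rot":[3.4,-0.6,-1.95],"fingers":0.085},{"linear":[0.0084,-0.0334,0.0075],"delta_rot":[3.4,-0.6,-1.95],"fingers":0.085},{"linear":[0,0,0],"delta_rot":[0,0,0],"fingers":0.085}])

```text
clock: 7.83
position: [0.5005, -0.1422, 0.2917]
ee_rot: [-0.254, 0.943, 0.209, -0.052]
contact_force: [0.1, 0.0, 0.5]
width: 0.0851
```

Run:
```python
from h import *
show(); s,p,Rm=st(); print("fk err",fk.FK(s["qpos"])[0]-p)
e=fk.FK([-0.264,0.677,1.694,0.569,1.687,-1.122])
plan(e[0],e[1])
```

```text
t 7.83 p [ 0.5005 -0.1422  0.2917] x [0.908 0.42  0.009] z [-0.204  0.458 -0.865] w 0.0851 F [0.1 0.  0.5] q [-0.59, 0.383, 1.369, 0.281, 1.835, -1.014]
fk err [-0.00181296  0.00373091  0.00087588]
N=10 linear=[0.0109, -0.0074, 0.0312] rot=[2.99, -0.89, -0.81] (total d=0.334 ang=32.2)
```

Call:
send_rows(plan=[{"linear":[0.011,-0.0075,0.031],"delta_rot":[3,-0.9,-0.8],"fingers":0.085},{"linear":[0.011,-0.0075,0.031],"delta_rot":[3,-0.9,-0.8],"fingers":0.085},{"linear":[0.011,-0.0075,0.031],"delta_rot":[3,-0.9,-0.8],"fingers":0.085},{"linear":[0.011,-0.0075,0.031],"delta_rot":[3,-0.9,-0.8],"fingers":0.085},{"linear":[0.011,-0.0075,0.031],"delta_rot":[3,-0.9,-0.8],"fingers":0.085},{"linear":[0.011,-0.0075,0.031],"delta_rot":[3,-0.9,-0.8],"fingers":0.085},{"linear":[0.011,-0.0075,0.031],"delta_rot":[3,-0.9,-0.8],"fingers":0.085},{"linear":[0.011,-0.0075,0.031],"delta_rot":[3,-0.9,-0.8],"fingers":0.085},{"linear":[0.011,-0.0075,0.031],"delta_rot":[3,-0.9,-0.8],"fingers":0.085},{"linear":[0,0,0],"delta_rot":[0,0,0],"fingers":0.085}])

```text
clock: 8.67
position: [0.4768, 0.1111, 0.1247]
ee_rot: [-0.447, 0.841, 0.27, -0.142]
contact_force: [-1.1, -0.4, -1.0]
width: 0.0849
```

```bash
cat >> h.py <<'E'
def box(c,phi,n="wrist",C=None):
    phi=np.radians(phi); x=np.array([np.cos(phi),np.sin(phi),0]);y=np.array([-np.sin(phi),np.cos(phi),0])
    V=[np.array(c)+a*.022*x+b*.03*y+d*.042*np.array([0,0,1]) for a in(-1,1) for b in(-1,1) for d in(-1,1)]
    return w2px(n,V,C)
def drawbox(im,px,col):
    for i in range(8):
        for k in(1,2,4):
            if not i&k: cv2.line(im,tuple(px[i].round().astype(int).tolist()),tuple(px[i|k].round().astype(int).tolist()),col,1)
E
python3 - <<'E'
from h import *
show(); c=cam("wrist"); im=manip.get_image("wrist").copy()
for a in manip.find_in("clock0_c","wrist"): print(a)
np.save("w2.npy",im)
drawbox(im,box([.3825,.2441,.045],126.7,"wrist",c),(0,255,0)); cv2.imwrite("pics/w2.png",im[:,:,::-1])
E
```

```text
t 8.67 p [0.4768 0.1111 0.1247] x [0.814 0.581 0.003] z [-0.48   0.674 -0.561] w 0.0849 F [-1.1 -0.4 -1. ] q [-0.289, 0.638, 1.668, 0.538, 1.678, -1.097]
{'extent': [279.4, 113.2, 379.7, 242.2], 'p': 0.61}
```

View pics/w2.png

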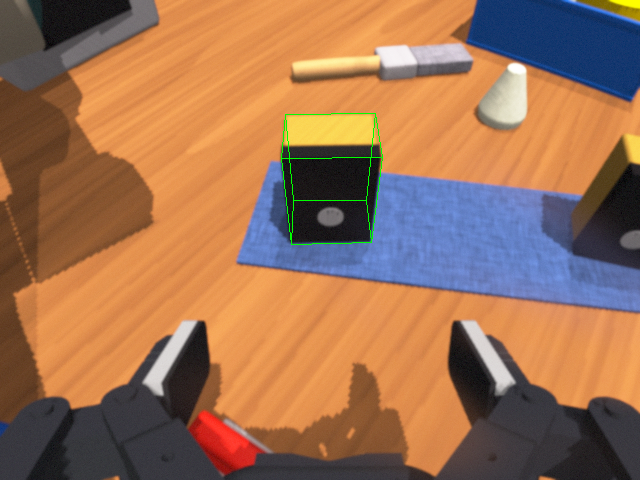

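The overlay matches clock B at (281..380, 113..243). Its back faces the gripper and the path is clear, so I advance to grasp.

Run:
```python
from h import *
Tm,C=fk.grasp(126.7,30,-1); g=fk.tcp([.3825,.2441,.045],C,Tm,-.012,.005)
plan(g-.08*Tm[:,2],Tm);plan(g,Tm,start=(g-.08*Tm[:,2],Tm))
```

```text
N=3 linear=[0.0009, -0.0051, 0.0285] rot=[1.5, -0.41, -0.13] (total d=0.087 ang=4.7)
N=3 linear=[0.0, 0.0, 0.0267] rot=[0.0, -0.0, -0.0] (total d=0.080 ang=0.0)
```

Call:
send_rows(plan=[{"linear":[0.001,-0.005,0.025],"delta_rot":[1.5,-0.4,-0.1],"fingers":0.085},{"linear":[0.001,-0.005,0.025],"delta_rot":[1.5,-0.4,-0.1],"fingers":0.085},{"linear":[0.001,-0.005,0.02],"delta_rot":[1.5,-0.4,-0.1],"fingers":0.085},{"linear":[0,0,0],"delta_rot":[0,0,0],"fingers":0.085}])

```text
clock: 9.1
position: [0.4481, 0.1596, 0.1019]
ee_rot: [-0.47, 0.826, 0.273, -0.15]
contact_force: [0.7, -0.7, 0.3]
width: 0.0855
```

Run:
```python
from h import *
show();Tm,C=fk.grasp(126.7,30,-1); g=fk.tcp([.3825,.2441,.045],C,Tm,-.012,.005)
plan(g,Tm)
```

```text
t 9.1 p [0.4481 0.1596 0.1019] x [0.805 0.593 0.009] z [-0.505  0.694 -0.514] w 0.0855 F [ 0.7 -0.7  0.3] q [-0.233, 0.664, 1.758, 0.593, 1.614, -1.137]
N=3 linear=[-0.0009, -0.0012, 0.034] rot=[0.31, -0.18, 0.08] (total d=0.102 ang=1.1)
```

Call:
send_rows(plan=[{"linear":[-0.001,-0.001,0.025],"delta_rot":[0.3,-0.2,0.1],"fingers":0.085},{"linear":[-0.001,-0.001,0.025],"delta_rot":[0.3,-0.2,0.1],"fingers":0.085},{"linear":[-0.001,-0.001,0.025],"delta_rot":[0.3,-0.2,0.1],"fingers":0.085},{"linear":[0,0,0.01],"delta_rot":[0,0,0],"fingers":0.085},{"linear":[0,0,0],"delta_rot":[0,0,0],"fingers":0.085}])

```text
clock: 9.52
position: [0.4108, 0.2123, 0.062]
ee_rot: [-0.467, 0.827, 0.275, -0.147]
contact_force: [-0.1, -0.2, -1.1]
width: 0.0851
```

Run:
```python
from h import *
show();Tm,C=fk.grasp(126.7,30,-1); g=fk.tcp([.3825,.2441,.045],C,Tm,-.012,.005)
plan(g,Tm)
```

```text
t 9.52 p [0.4108 0.2123 0.062 ] x [0.806 0.592 0.014] z [-0.5    0.693 -0.52 ] w 0.0851 F [-0.1 -0.2 -1.1] q [-0.159, 0.685, 1.881, 0.654, 1.463, -1.189]
N=1 linear=[-0.004, -0.0054, 0.0261] rot=[1.33, -0.76, 0.46] (total d=0.027 ang=1.6)
```

Call:
send_rows(plan=[{"linear":[-0.002,-0.003,0.013],"delta_rot":[1.3,-0.8,0.4],"fingers":0.085},{"linear":[-0.001,-0.002,0.012],"delta_rot":[0,0,0],"fingers":0.085},{"linear":[0,0,0],"delta_rot":[0,0,0],"fingers":0.085},{"linear":[0,0,0],"delta_rot":[0,0,0],"fingers":0.085}])

```text
clock: 9.85
position: [0.3983, 0.2283, 0.0541]
ee_rot: [-0.473, 0.823, 0.274, -0.153]
contact_force: [0.2, 0.3, 0.1]
width: 0.0851
```

Run:
```python
from h import *
show();Tm,C=fk.grasp(126.7,30,-1); g=fk.tcp([.3825,.2441,.045],C,Tm,-.012,.005)
plan(g,Tm)
```

```text
t 9.85 p [0.3983 0.2283 0.0541] x [0.803 0.596 0.007] z [-0.512  0.695 -0.506] w 0.0851 F [0.2 0.3 0.1] q [-0.135, 0.699, 1.908, 0.675, 1.441, -1.2]
N=1 linear=[-0.0032, -0.0016, 0.0047] rot=[0.38, -0.28, 0.27] (total d=0.006 ang=0.5)
```

Call:
send_rows(plan=[{"linear":[-0.003,-0.0015,0.0045],"delta_rot":[0.4,-0.3,0.3],"fingers":0.085},{"linear":[0,0,0],"delta_rot":[0,0,0],"fingers":0.07},{"linear":[0,0,0],"delta_rot":[0,0,0],"fingers":0.06},{"linear":[0,0,0],"delta_rot":[0,0,0],"fingers":0.05},{"linear":[0,0,0],"delta_rot":[0,0,0],"fingers":0.05},{"linear":[0,0,0],"delta_rot":[0,0,0],"fingers":0.05}], force=60)

```text
clock: 10.35
position: [0.394, 0.2296, 0.0534]
ee_rot: [-0.475, 0.822, 0.272, -0.157]
contact_force: [-0.3, 0.6, -0.1]
width: 0.0593
```

Run:
```python
from h import *
show();s,p,Rm=st()
Tm,C=fk.grasp(126.7,30,-1)
# clock centre in tool frame at grasp (assume clock known centre, centred by the jaws)
d=Rm.T@(np.array([.3825,.2441,.045])-p); print("clock centre in tool",d.round(4), "clock axes in tool",(Rm.T@C).round(3).tolist())
print("ik state", fk.FK(s["qpos"])[0]-p)
# refit FK with all data
```

```text
t 10.35 p [0.394  0.2296 0.0534] x [0.802 0.597 0.   ] z [-0.517  0.695 -0.5  ] w 0.0593 F [-0.3  0.6 -0.1] q [-0.133, 0.702, 1.915, 0.675, 1.441, -1.2]
clock centre in tool [-0.0006 -0.002   0.0202] clock axes in tool [[-0.001, -1.0, 0.0], [-0.5, 0.0, -0.866], [0.866, -0.001, -0.5]]
ik state [-0.00440426  0.00561743  0.00420575]
```

```bash
cat >> h.py <<'E'
def place_T(pk,h,th=2.6,a=30,dc=(0,-.002,.020)):
    Tm,C=fk.placeR(th,a,1,-1); return np.array([pk[0],pk[1],h])-Tm@np.array(dc),Tm
PK={0:(.4833,-.234),1:(.479,-.138),2:(.4746,-.0423)}
def path(p2,R2,start=None,n=8):
    s,p,Rm=st()
    if start is not None: p,Rm=start
    T=np.eye(4);T[:3,:3]=Rm;T[:3,3]=p;U=np.eye(4);U[:3,:3]=R2;U[:3,3]=p2
    X=np.real(logm(np.linalg.inv(T)@U)); q=np.array(s["qpos"])
    for k in range(1,n+1):
        V=T@expm(X*k/n); q,e=fk.ik(V[:3,3],V[:3,:3],q); print(V[:3,3].round(3),"z",V[:3,2].round(2),"q",q.round(2),"%.0e"%e)
E
python3 - <<'E'
from h import *
s,p,Rm=st(); print("up in tool",(Rm.T@[0,0,1]).round(3))
L=(p+[0,0,.17],Rm)
P,T=place_T(PK[0],.15); print(P); plan(P,T,start=L); path(P,T,start=L)
E
```

```text
up in tool [ 0.    -0.866 -0.5  ]
[ 0.49155944 -0.23362494  0.16832051]
N=22 linear=[0.0145, 0.0215, -0.0091] rot=[-2.26, 1.56, 5.81] (total d=0.477 ang=141.3)
[0.454 0.206 0.184] z [-0.43  0.68 -0.6 ] q [-0.16  0.5   1.72  0.64  1.63 -0.7 ] 1e-30
[0.503 0.163 0.147] z [-0.36  0.62 -0.69] q [-0.2   0.54  1.66  0.57  1.54 -0.43] 1e-25
[0.538 0.104 0.116] z [-0.32  0.54 -0.78] q [-0.23  0.57  1.61  0.47  1.48 -0.16] 3e-24
[0.558 0.034 0.096] z [-0.3   0.43 -0.85] q [-0.28  0.58  1.56  0.34  1.45  0.11] 2e-22
[ 0.561 -0.041  0.09 ] z [-0.31  0.31 -0.9 ] q [-0.32  0.59  1.52  0.2   1.45  0.38] 2e-21
[ 0.549 -0.115  0.1  ] z [-0.35  0.18 -0.92] q [-0.36  0.58  1.47  0.05  1.49  0.64] 6e-21
[ 0.525 -0.181  0.126] z [-0.42  0.07 -0.91] q [-0.4   0.57  1.44 -0.1   1.56  0.9 ] 5e-21
[ 0.492 -0.234  0.168] z [-0.5  -0.02 -0.87] q [-0.43  0.55  1.4  -0.23  1.67  1.13] 5e-22
```

Call:
send_rows(plan=[{"linear":[0,-0.017,-0.01],"delta_rot":[0,0,0],"fingers":0.05},{"linear":[0,-0.026,-0.015],"delta_rot":[0,0,0],"fingers":0.05},{"linear":[0,-0.026,-0.015],"delta_rot":[0,0,0],"fingers":0.05},{"linear":[0,-0.026,-0.015],"delta_rot":[0,0,0],"fingers":0.05},{"linear":[0,-0.026,-0.015],"delta_rot":[0,0,0],"fingers":0.05},{"linear":[0,-0.026,-0.015],"delta_rot":[0,0,0],"fingers":0.05},{"linear":[0,0,0],"delta_rot":[0,0,0],"fingers":0.05}])

```text
clock: 10.93
position: [0.3956, 0.2284, 0.2244]
ee_rot: [-0.47, 0.825, 0.271, -0.158]
contact_force: [0.9, 0.1, -2.4]
width: 0.059
```

Run:
```python
from h import *
show();s,p,Rm=st()
P,T=place_T(PK[0],.16); plan(p,T); path(p,T,n=5); path(P,T,start=(p,T),n=3);plan(P,T,start=(p,T))
```

```text
t 10.93 p [0.3956 0.2284 0.2244] x [ 0.803  0.596 -0.005] z [-0.515  0.69  -0.508] w 0.059 F [ 0.9  0.1 -2.4] q [-0.132, 0.447, 1.789, 0.674, 1.731, -0.958]
N=22 linear=[-0.0, -0.0, 0.0] rot=[-2.23, 1.53, 5.8] (total d=0.000 ang=140.8)
[0.396 0.228 0.224] z [-0.39  0.64 -0.66] q [-0.12  0.34  1.82  0.63  1.59 -0.46] 4e-19
[0.396 0.228 0.224] z [-0.31  0.51 -0.8 ] q [-0.04  0.25  1.81  0.52  1.49  0.11] 5e-31
[0.396 0.228 0.224] z [-0.31  0.33 -0.89] q [0.09 0.24 1.74 0.36 1.47 0.71] 8e-30
[0.396 0.228 0.224] z [-0.38  0.13 -0.92] q [0.21 0.29 1.64 0.21 1.57 1.29] 8e-31
[0.396 0.228 0.224] z [-0.5  -0.02 -0.87] q [0.28 0.39 1.54 0.12 1.73 1.79] 5e-30
[0.428 0.074 0.209] z [-0.5  -0.02 -0.87] q [ 0.02  0.39  1.58 -0.01  1.7   1.55] 7e-23
[ 0.46  -0.08   0.194] z [-0.5  -0.02 -0.87] q [-0.22  0.44  1.53 -0.13  1.68  1.32] 2e-19
[ 0.492 -0.234  0.178] z [-0.5  -0.02 -0.87] q [-0.43  0.54  1.38 -0.23  1.68  1.13] 6e-31
N=14 linear=[0.0333, -0.0063, 0.0002] rot=[0.0, 0.0, -0.0] (total d=0.474 ang=0.0)
```

Call:
send_rows(plan=[{"linear":[0,0,0],"delta_rot":[-2.2,1.5,5.8],"fingers":0.05},{"linear":[0,0,0],"delta_rot":[-2.2,1.5,5.8],"fingers":0.05},{"linear":[0,0,0],"delta_rot":[-2.2,1.5,5.8],"fingers":0.05},{"linear":[0,0,0],"delta_rot":[-2.2,1.5,5.8],"fingers":0.05},{"linear":[0,0,0],"delta_rot":[-2.2,1.5,5.8],"fingers":0.05},{"linear":[0,0,0],"delta_rot":[-2.2,1.5,5.8],"fingers":0.05},{"linear":[0,0,0],"delta_rot":[-2.2,1.5,5.8],"fingers":0.05},{"linear":[0,0,0],"delta_rot":[-2.2,1.5,5.8],"fingers":0.05},{"linear":[0,0,0],"delta_rot":[-2.2,1.5,5.8],"fingers":0.05},{"linear":[0,0,0],"delta_rot":[-2.2,1.5,5.8],"fingers":0.05},{"linear":[0,0,0],"delta_rot":[-2.2,1.5,5.8],"fingers":0.05}])

```text
clock: 11.85
position: [0.3948, 0.2212, 0.2131]
ee_rot: [-0.152, 0.928, -0.27, -0.207]
contact_force: [-1.3, -0.7, -2.1]
width: 0.0587
```

Call:
send_rows(plan=[{"linear":[0,0,0],"delta_rot":[-2.2,1.5,5.8],"fingers":0.05},{"linear":[0,0,0],"delta_rot":[-2.2,1.5,5.8],"fingers":0.05},{"linear":[0,0,0],"delta_rot":[-2.2,1.5,5.8],"fingers":0.05},{"linear":[0,0,0],"delta_rot":[-2.2,1.5,5.8],"fingers":0.05},{"linear":[0,0,0],"delta_rot":[-2.2,1.5,5.8],"fingers":0.05},{"linear":[0,0,0],"delta_rot":[-2.2,1.5,5.8],"fingers":0.05},{"linear":[0,0,0],"delta_rot":[-2.2,1.5,5.8],"fingers":0.05},{"linear":[0,0,0],"delta_rot":[-2.2,1.5,5.8],"fingers":0.05},{"linear":[0,0,0],"delta_rot":[-2.2,1.5,5.8],"fingers":0.05},{"linear":[0,0,0],"delta_rot":[-2.2,1.5,5.8],"fingers":0.05},{"linear":[0,0,0],"delta_rot":[0,0,0],"fingers":0.05}])

```text
clock: 12.77
position: [0.3908, 0.2191, 0.2031]
ee_rot: [0.195, 0.694, -0.671, -0.177]
contact_force: [-0.2, -0.1, -3.0]
width: 0.0587
```

Run:
```python
from h import *
show();s,p,Rm=st()
P,T=place_T(PK[0],.16); plan(P,T)
```

```text
t 12.77 p [0.3908 0.2191 0.2031] x [ 0.038 -0.999  0.015] z [-0.507 -0.032 -0.861] w 0.0587 F [-0.2 -0.1 -3. ] q [0.274, 0.394, 1.585, 0.107, 1.685, 1.795]
N=13 linear=[0.0351, -0.0066, -0.0013] rot=[0.04, -0.04, -0.06] (total d=0.464 ang=1.1)
```

Call:
send_rows(plan=[{"linear":[0.035,-0.0066,-0.0013],"delta_rot":[0,0,-0.1],"fingers":0.05},{"linear":[0.036,-0.0066,-0.0013],"delta_rot":[0,0,-0.1],"fingers":0.05},{"linear":[0.036,-0.0066,-0.0013],"delta_rot":[0,0,-0.1],"fingers":0.05},{"linear":[0.036,-0.0066,-0.0013],"delta_rot":[0,0,-0.1],"fingers":0.05},{"linear":[0.036,-0.0066,-0.0013],"delta_rot":[0,0,-0.1],"fingers":0.05},{"linear":[0.036,-0.0066,-0.0013],"delta_rot":[0,0,-0.1],"fingers":0.05},{"linear":[0.036,-0.0066,-0.0013],"delta_rot":[0,0,0],"fingers":0.05},{"linear":[0.036,-0.0066,-0.0013],"delta_rot":[0,0,0],"fingers":0.05},{"linear":[0.036,-0.0066,-0.0013],"delta_rot":[0,0,0],"fingers":0.05},{"linear":[0.036,-0.0066,-0.0013],"delta_rot":[0,0,0],"fingers":0.05},{"linear":[0.036,-0.0066,-0.0013],"delta_rot":[0,0,0],"fingers":0.05},{"linear":[0.03,-0.005,-0.001],"delta_rot":[0,0,0],"fingers":0.05}])

```text
clock: 13.77
position: [0.491, -0.2122, 0.1645]
ee_rot: [0.184, 0.714, -0.65, -0.184]
contact_force: [-0.6, -0.5, -3.1]
width: 0.0587
```

Run:
```python
from h import *
show();s,p,Rm=st()
P,T=place_T(PK[0],.09); plan(P,T)
c=cam("wrist"); save("wrist","w3.png"); print(w2px("wrist",[[*PK[i],.018] for i in range(3)],c).round(0).tolist())
```

```text
t 13.77 p [ 0.491  -0.2122  0.1645] x [ 0.088 -0.996 -0.024] z [-0.502 -0.024 -0.864] w 0.0587 F [-0.6 -0.5 -3.1] q [-0.4, 0.54, 1.428, -0.22, 1.654, 1.112]
N=2 linear=[0.0112, -0.0136, 0.0244] rot=[0.1, -0.03, 1.41] (total d=0.060 ang=2.8)
[[370.0, 128.0], [201.0, 120.0], [41.0, 116.0]]
```

View pics/w3.png

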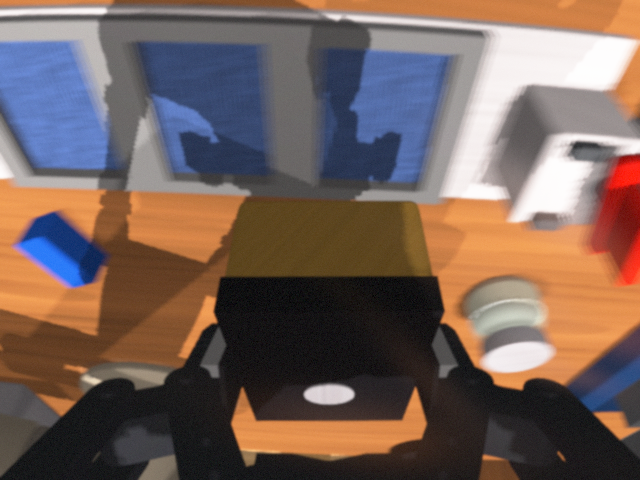

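The arm was still swinging, so the picture is blurred: pocket0 mouth at about (325..450, 50..187), clock held squarely at (330,300). I let it settle while making the correction, then measure the pocket edges.

Call:
send_rows(plan=[{"linear":[0.008,-0.005,0.005],"delta_rot":[0,0,1.4],"fingers":0.05},{"linear":[0.003,0,0],"delta_rot":[0,0,1.3],"fingers":0.05},{"linear":[0,0,0],"delta_rot":[0,0,0],"fingers":0.05},{"linear":[0,0,0],"delta_rot":[0,0,0],"fingers":0.05},{"linear":[0,0,0],"delta_rot":[0,0,0],"fingers":0.05}])

```text
clock: 14.23
position: [0.4932, -0.2306, 0.1527]
ee_rot: [0.188, 0.697, -0.668, -0.18]
contact_force: [0.4, 0.2, -2.1]
width: 0.0586
```

Run:
```python
from h import *
show(); c=cam("wrist"); im=manip.get_image("wrist").copy(); cv2.imwrite("pics/w4raw.png",im[:,:,::-1])
def mouth(pk,th=2.6,z=.018):
    th=np.radians(th);X=np.array([np.cos(th),np.sin(th)]);Y=np.array([-np.sin(th),np.cos(th)])
    return np.array([[*(np.array(pk)+a*.046*X+b*.034*Y),z] for a,b in((-1,-1),(-1,1),(1,1),(1,-1))])
for i in(0,1):
    cv2.polylines(im,[w2px("wrist",mouth(PK[i]),c).round().astype(int)],True,(0,255,0),1)
o=cv2.resize(im[:260],None,fx=1.25,fy=1.25); cv2.imwrite("pics/w4.png",o[:,:,::-1])
```

```text
t 14.23 p [ 0.4932 -0.2306  0.1527] x [ 0.044 -0.999  0.001] z [-0.502 -0.022 -0.865] w 0.0586 F [ 0.4  0.2 -2.1] q [-0.423, 0.561, 1.422, -0.229, 1.636, 1.145]
```

View pics/w4.png

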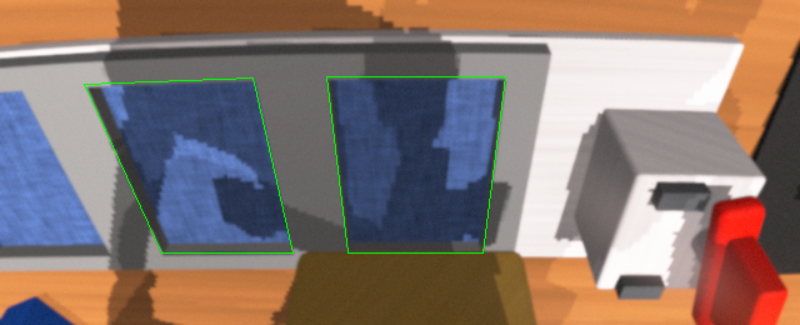

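Run:
```python
from h import *
P,T=place_T(PK[0],.06); plan(P,T); s,p,Rm=st(); print((Rm.T@[0,0,-1]).round(3))
```

```text
N=3 linear=[0.0011, -0.0119, 0.0218] rot=[0.05, 0.01, -0.03] (total d=0.075 ang=0.2)
[-0.    -0.502  0.865]
```

Call:
send_rows(plan=[{"linear":[0.001,-0.009,0.016],"delta_rot":[0,0,0],"fingers":0.05},{"linear":[0.001,-0.009,0.016],"delta_rot":[0,0,0],"fingers":0.05},{"linear":[0.001,-0.009,0.016],"delta_rot":[0,0,0],"fingers":0.05},{"linear":[0,-0.007,0.012],"delta_rot":[0,0,0],"fingers":0.05},{"linear":[0,0,0],"delta_rot":[0,0,0],"fingers":0.05},{"linear":[0,0,0],"delta_rot":[0,0,0],"fingers":0.05}])

```text
clock: 14.78
position: [0.4942, -0.2274, 0.0853]
ee_rot: [0.187, 0.701, -0.665, -0.177]
contact_force: [1.2, -0.4, -1.9]
width: 0.0588
```

Run:
```python
from h import *
show();P,T=place_T(PK[0],.031); plan(P,T,vmax=.012); s,p,Rm=st(); print("err world",(P-p).round(4))
```

```text
t 14.78 p [ 0.4942 -0.2274  0.0853] x [ 0.054 -0.999  0.   ] z [-0.497 -0.027 -0.867] w 0.0588 F [ 1.2 -0.4 -1.9] q [-0.418, 0.619, 1.496, -0.229, 1.5, 1.171]
N=4 linear=[0.0015, -0.0038, 0.0082] rot=[-0.04, -0.07, 0.1] (total d=0.037 ang=0.5)
err world [-0.0026 -0.0062 -0.0359]
```

Call:
send_rows(plan=[{"linear":[0.004,-0.005,0.007],"delta_rot":[0,0,0.3],"fingers":0.05},{"linear":[0.002,-0.004,0.006],"delta_rot":[0,0,0.2],"fingers":0.05},{"linear":[0,0,0],"delta_rot":[0,0,0],"fingers":0.05},{"linear":[0,0,0],"delta_rot":[0,0,0],"fingers":0.05}])

```text
clock: 15.12
position: [0.4975, -0.2332, 0.0709]
ee_rot: [0.187, 0.699, -0.668, -0.174]
contact_force: [0.7, -0.3, -3.1]
width: 0.0587
```

Run:
```python
from h import *
show();P,T=place_T(PK[0],.031); plan(P,T,vmax=.012); s,p,Rm=st(); print("err world",(P-p).round(4))
```

```text
t 15.12 p [ 0.4975 -0.2332  0.0709] x [ 0.048 -0.999  0.007] z [-0.493 -0.03  -0.869] w 0.0587 F [ 0.7 -0.3 -3.1] q [-0.423, 0.638, 1.499, -0.233, 1.474, 1.18]
N=2 linear=[0.0, -0.0028, 0.0109] rot=[-0.19, -0.22, -0.03] (total d=0.022 ang=0.6)
err world [-0.006  -0.0005 -0.0216]
```

Call:
send_rows(plan=[{"linear":[0,0.002,0.006],"delta_rot":[-0.2,-0.2,0],"fingers":0.05},{"linear":[0,-0.001,0.005],"delta_rot":[-0.1,-0.1,0],"fingers":0.05},{"linear":[0,0,0],"delta_rot":[0,0,0],"fingers":0.05},{"linear":[0,0,0],"delta_rot":[0,0,0],"fingers":0.05}])

```text
clock: 15.45
position: [0.4909, -0.2341, 0.0619]
ee_rot: [0.187, 0.698, -0.668, -0.177]
contact_force: [0.2, -0.2, -1.9]
width: 0.0592
```

Run:
```python
from h import *
show();P,T=place_T(PK[0],.031); plan(P,T,vmax=.012); s,p,Rm=st(); print("err world",(P-p).round(4))
```

```text
t 15.45 p [ 0.4909 -0.2341  0.0619] x [ 0.045 -0.999  0.003] z [-0.497 -0.025 -0.867] w 0.0592 F [ 0.2 -0.2 -1.9] q [-0.429, 0.643, 1.518, -0.233, 1.455, 1.181]
N=2 linear=[-0.0002, -0.0034, 0.0053] rot=[-0.07, -0.07, -0.05] (total d=0.013 ang=0.2)
err world [ 0.0007  0.0004 -0.0126]
```

Lined up over the pocket. Now the last 12.6 mm.

Call:
send_rows(plan=[{"linear":[0,-0.0025,0.004],"delta_rot":[0,0,0],"fingers":0.05},{"linear":[0,-0.0025,0.004],"delta_rot":[0,0,0],"fingers":0.05},{"linear":[0,-0.001,0.002],"delta_rot":[0,0,0],"fingers":0.05},{"linear":[0,0,0],"delta_rot":[0,0,0],"fingers":0.05},{"linear":[0,0,0],"delta_rot":[0,0,0],"fingers":0.05}])

```text
clock: 15.87
position: [0.4914, -0.2344, 0.0506]
ee_rot: [0.187, 0.698, -0.668, -0.177]
contact_force: [-0.2, -0.4, -0.5]
width: 0.0586
```

Run:
```python
from h import *
show();P,T=place_T(PK[0],.030); plan(P,T,vmax=.012); s,p,Rm=st(); print("err world",(P-p).round(4))
```

```text
t 15.87 p [ 0.4914 -0.2344  0.0506] x [ 0.044 -0.999  0.004] z [-0.497 -0.026 -0.867] w 0.0586 F [-0.2 -0.4 -0.5] q [-0.429, 0.656, 1.526, -0.234, 1.435, 1.187]
N=1 linear=[-0.0008, -0.0013, 0.0019] rot=[-0.14, -0.17, -0.16] (total d=0.002 ang=0.3)
err world [ 0.0001  0.0008 -0.0023]
```

Call:
send_rows(plan=[{"linear":[0,-0.001,0.002],"delta_rot":[0,0,0],"fingers":0.05},{"linear":[0,0,0],"delta_rot":[0,0,0],"fingers":0.05},{"linear":[0,0,0],"delta_rot":[0,0,0],"fingers":0.072},{"linear":[0,0,0],"delta_rot":[0,0,0],"fingers":0.072},{"linear":[0,0,0],"delta_rot":[0,0,0],"fingers":0.072},{"linear":[0,0,-0.01],"delta_rot":[0,0,0],"fingers":0.072},{"linear":[0,0,-0.03],"delta_rot":[0,0,0],"fingers":0.072},{"linear":[0,0,-0.035],"delta_rot":[0,0,0],"fingers":0.085},{"linear":[0,0,-0.035],"delta_rot":[0,0,0],"fingers":0.085},{"linear":[0,0,-0.035],"delta_rot":[0,0,0],"fingers":0.085},{"linear":[0,0,-0.02],"delta_rot":[0,0,0],"fingers":0.085},{"linear":[0,0,0],"delta_rot":[0,0,0],"fingers":0.085}])

```text
clock: 16.87
position: [0.5758, -0.2291, 0.2008]
ee_rot: [0.189, 0.697, -0.668, -0.18]
contact_force: [0.6, -0.1, -0.3]
width: 0.0849
```

Run:
```python
from h import *
show(); c=cam("wrist"); w=manip.get_image("wrist").copy()
th=np.radians(2.6);X=np.array([np.cos(th),np.sin(th)]);Y=np.array([-np.sin(th),np.cos(th)])
Q=np.array([[*(np.array(PK[0])+a*.042*X+b*.03*Y),.052] for a,b in((-1,-1),(-1,1),(1,1),(1,-1))])
cv2.polylines(w,[w2px("wrist",Q,c).round().astype(int)],True,(0,255,0),1)
ct=cam("top"); t=manip.get_image("top").copy()
drawbox(t,box([.5702,.3521,.045],109,"top",ct),(0,255,0))
a=cv2.resize(t[195:245,165:225],None,fx=6,fy=6)
o=np.zeros((480+300,640+0,3),np.uint8); o[:480]=w; o[480:,:360]=a; o=cv2.resize(o,(492,600)); cv2.imwrite("pics/w5.png",o[:,:,::-1])
h=cv2.cvtColor(t,cv2.COLOR_RGB2HSV)
```

```text
t 16.87 p [ 0.5758 -0.2291  0.2008] x [ 0.044 -0.999  0.001] z [-0.503 -0.023 -0.864] w 0.0849 F [ 0.6 -0.1 -0.3] q [-0.377, 0.641, 1.141, -0.216, 1.842, 1.143]
```

View pics/w5.png

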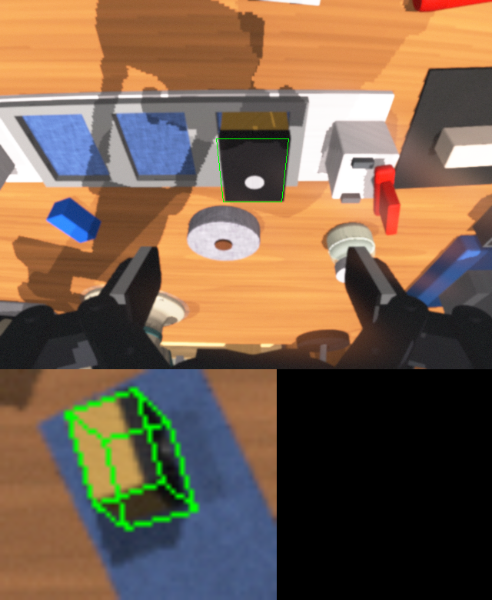

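Clock B's black back fits the drawn outline in pocket0, so it lies face down and flat. The bar is on the pad at right. Clock A still matches its box at top-picture (190,213). Next I move towards clock A.

Run:
```python
from h import *
s,p,Rm=st()
Tm,C=fk.grasp(109,30,-1); g=fk.tcp([.5702,.3521,.045],C,Tm,-.012,.005); pre=g-.14*Tm[:,2]; print("pre",pre)
L=(np.array([.56,.02,.27]),Rm); plan(L[0],L[1]); plan(L[0],Tm,start=L); path(L[0],Tm,start=L,n=5); plan(pre,Tm,start=(L[0],Tm))
```

```text
pre [0.61527156 0.22120268 0.123     ]
N=8 linear=[-0.0311, 0.0048, -0.0076] rot=[0.0, 0.0, 0.0] (total d=0.259 ang=0.0)
N=20 linear=[-0.0, 0.0, -0.0] rot=[3.05, -1.46, -5.56] (total d=0.000 ang=130.2)
[0.56 0.02 0.27] z [-0.34  0.13 -0.93] q [-0.14  0.44  1.28  0.08  1.79  1.04] 3e-29
[0.56 0.02 0.27] z [-0.22  0.32 -0.92] q [-0.25  0.38  1.38  0.26  1.68  0.56] 1e-20
[0.56 0.02 0.27] z [-0.16  0.53 -0.83] q [-0.37  0.39  1.44  0.46  1.69  0.07] 2e-18
[0.56 0.02 0.27] z [-0.18  0.71 -0.68] q [-0.45  0.47  1.45  0.61  1.79 -0.4 ] 3e-20
[0.56 0.02 0.27] z [-0.28  0.82 -0.5 ] q [-0.48  0.58  1.41  0.7   1.95 -0.83] 4e-21
N=8 linear=[0.0147, 0.0051, 0.0278] rot=[-0.0, -0.0, -0.0] (total d=0.255 ang=0.0)
```

Call:
send_rows(plan=[{"linear":[-0.031,0.005,-0.0075],"delta_rot":[0,0,0],"fingers":0.085},{"linear":[-0.031,0.005,-0.0075],"delta_rot":[0,0,0],"fingers":0.085},{"linear":[-0.031,0.005,-0.0075],"delta_rot":[0,0,0],"fingers":0.085},{"linear":[-0.031,0.005,-0.0075],"delta_rot":[0,0,0],"fingers":0.085},{"linear":[-0.031,0.005,-0.0075],"delta_rot":[0,0,0],"fingers":0.085},{"linear":[-0.031,0.005,-0.0075],"delta_rot":[0,0,0],"fingers":0.085},{"linear":[-0.031,0.005,-0.0075],"delta_rot":[0,0,0],"fingers":0.085},{"linear":[-0.02,0.003,-0.005],"delta_rot":[0,0,0],"fingers":0.085},{"linear":[0,0,0],"delta_rot":[3,-1.5,-5.6],"fingers":0.085},{"linear":[0,0,0],"delta_rot":[3,-1.5,-5.6],"fingers":0.085},{"linear":[0,0,0],"delta_rot":[3,-1.5,-5.6],"fingers":0.085},{"linear":[0,0,0],"delta_rot":[3,-1.5,-5.6],"fingers":0.085}])

```text
clock: 17.97
position: [0.5414, 0.02, 0.2452]
ee_rot: [0.048, 0.816, -0.537, -0.207]
contact_force: [0.2, -0.0, -0.1]
width: 0.0849
```

Call:
send_rows(plan=[{"linear":[0,0,0],"delta_rot":[3,-1.5,-5.6],"fingers":0.085},{"linear":[0,0,0],"delta_rot":[3,-1.5,-5.6],"fingers":0.085},{"linear":[0,0,0],"delta_rot":[3,-1.5,-5.6],"fingers":0.085},{"linear":[0,0,0],"delta_rot":[3,-1.5,-5.6],"fingers":0.085},{"linear":[0,0,0],"delta_rot":[3,-1.5,-5.6],"fingers":0.085},{"linear":[0,0,0],"delta_rot":[3,-1.5,-5.6],"fingers":0.085},{"linear":[0,0,0],"delta_rot":[3,-1.5,-5.6],"fingers":0.085},{"linear":[0,0,0],"delta_rot":[3,-1.5,-5.6],"fingers":0.085},{"linear":[0,0,0],"delta_rot":[3,-1.5,-5.6],"fingers":0.085},{"linear":[0,0,0],"delta_rot":[3,-1.5,-5.6],"fingers":0.085},{"linear":[0,0,0],"delta_rot":[3,-1.5,-5.6],"fingers":0.085},{"linear":[0,0,0],"delta_rot":[3,-1.5,-5.6],"fingers":0.085}])

```text
clock: 18.97
position: [0.5174, 0.0234, 0.229]
ee_rot: [-0.413, 0.896, -0.027, -0.16]
contact_force: [0.4, -1.3, 0.6]
width: 0.0848
```

Run:
```python
from h import *
show()
Tm,C=fk.grasp(109,30,-1); g=fk.tcp([.5702,.3521,.045],C,Tm,-.012,.005); pre=g-.14*Tm[:,2]
plan(pre,Tm); path(pre,Tm,n=3)
```

```text
t 18.97 p [0.5174 0.0234 0.229 ] x [ 0.947  0.084 -0.309] z [-0.265  0.748 -0.608] w 0.0848 F [ 0.4 -1.3  0.6] q [-0.47, 0.504, 1.561, 0.595, 1.791, -0.5]
N=7 linear=[0.022, -0.005, 0.027] rot=[1.06, -0.15, -3.23] (total d=0.245 ang=23.8)
[0.551 0.084 0.186] z [-0.27  0.78 -0.57] q [-0.38  0.59  1.57  0.67  1.7  -0.62] 3e-27
[0.584 0.15  0.15 ] z [-0.27  0.8  -0.54] q [-0.29  0.67  1.56  0.76  1.63 -0.73] 7e-26
[0.615 0.221 0.123] z [-0.28  0.82 -0.5 ] q [-0.19  0.74  1.51  0.85  1.59 -0.83] 2e-24
```

Call:
send_rows(plan=[{"linear":[0.022,-0.005,0.027],"delta_rot":[1.1,-0.15,-3.2],"fingers":0.085},{"linear":[0.022,-0.005,0.027],"delta_rot":[1.1,-0.15,-3.2],"fingers":0.085},{"linear":[0.022,-0.005,0.027],"delta_rot":[1.1,-0.15,-3.2],"fingers":0.085},{"linear":[0.022,-0.005,0.027],"delta_rot":[1.1,-0.15,-3.2],"fingers":0.085},{"linear":[0.022,-0.005,0.027],"delta_rot":[1.1,-0.15,-3.2],"fingers":0.085},{"linear":[0.022,-0.005,0.027],"delta_rot":[1.1,-0.15,-3.2],"fingers":0.085},{"linear":[0.015,-0.004,0.018],"delta_rot":[1,-0.1,-2.2],"fingers":0.085},{"linear":[0,0,0],"delta_rot":[0,0,0],"fingers":0.085},{"linear":[0,0,0],"delta_rot":[0,0,0],"fingers":0.085}])

```text
clock: 19.72
position: [0.5997, 0.2158, 0.1057]
ee_rot: [-0.502, 0.851, 0.122, -0.098]
contact_force: [0.3, 0.3, -0.6]
width: 0.0849
```

Run:
```python
from h import *
show(); c=cam("wrist"); im=manip.get_image("wrist").copy(); cv2.imwrite("pics/w6raw.png",im[:,:,::-1])
b=box([.5702,.3521,.045],109,"wrist",c); print(b.round(0).tolist()); drawbox(im,b,(0,255,0)); cv2.imwrite("pics/w6.png",im[:,:,::-1])
```

```text
t 19.72 p [0.5997 0.2158 0.1057] x [ 0.951  0.306 -0.044] z [-0.289  0.83  -0.477] w 0.0849 F [ 0.3  0.3 -0.6] q [-0.193, 0.75, 1.566, 0.862, 1.573, -0.834]
[[400.0, 273.0], [413.0, 176.0], [313.0, 277.0], [302.0, 181.0], [393.0, 228.0], [401.0, 132.0], [313.0, 231.0], [304.0, 136.0]]
```

View pics/w6.png

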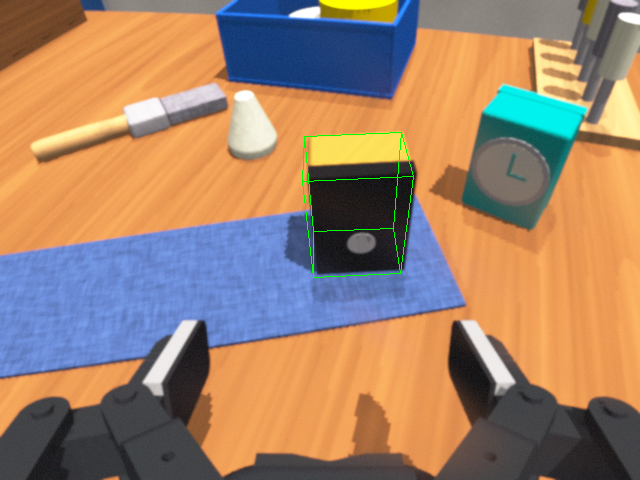

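Clock A is at (304..414, 132..276), about 3 px right of the prediction. The turquoise clock is at (525,160) and the path is clear. I grasp with the small correction.

```bash
cat >> h.py <<'E'
def gA(off=0.):
    Tm,C=fk.grasp(110,30,-1); g=fk.tcp([.5725,.353,.045],C,Tm,-.012,.005); return g-off*Tm[:,2],Tm
E
python3 -c "
from h import *
plan(*gA(.06)); plan(*gA(0),start=gA(.06))"
```

```text
N=3 linear=[0.0069, -0.0048, 0.0239] rot=[-0.52, -0.21, -1.1] (total d=0.076 ang=3.7)
N=2 linear=[-0.0, 0.0, 0.03] rot=[0.0, 0.0, -0.0] (total d=0.060 ang=0.0)
```

Call:
send_rows(plan=[{"linear":[0.007,-0.005,0.02],"delta_rot":[-0.5,-0.2,-1.1],"fingers":0.085},{"linear":[0.007,-0.005,0.02],"delta_rot":[-0.5,-0.2,-1.1],"fingers":0.085},{"linear":[0.006,-0.004,0.018],"delta_rot":[-0.4,-0.2,-1.1],"fingers":0.085},{"linear":[0,0,0],"delta_rot":[0,0,0],"fingers":0.085},{"linear":[0,0,0],"delta_rot":[0,0,0],"fingers":0.085}])

```text
clock: 20.18
position: [0.5973, 0.2713, 0.0886]
ee_rot: [-0.492, 0.854, 0.145, -0.087]
contact_force: [1.2, -0.3, -0.2]
width: 0.0843
```

```bash
python3 -c "
from h import *
show();plan(*gA(0))"
```

```text
t 20.18 p [0.5973 0.2713 0.0886] x [ 0.943  0.334 -0.005] z [-0.292  0.815 -0.5  ] w 0.0843 F [ 1.2 -0.3 -0.2] q [-0.108, 0.757, 1.583, 0.897, 1.495, -0.859]
N=3 linear=[0.0015, -0.0011, 0.0256] rot=[-0.01, -0.09, -0.17] (total d=0.077 ang=0.6)
```

Call:
send_rows(plan=[{"linear":[0.0015,-0.001,0.023],"delta_rot":[0,-0.1,-0.2],"fingers":0.085},{"linear":[0.0015,-0.001,0.023],"delta_rot":[0,-0.1,-0.2],"fingers":0.085},{"linear":[0.001,-0.001,0.02],"delta_rot":[0,-0.1,-0.2],"fingers":0.085},{"linear":[0,0,0],"delta_rot":[0,0,0],"fingers":0.085},{"linear":[0,0,0],"delta_rot":[0,0,0],"fingers":0.085}])

```text
clock: 20.6
position: [0.5829, 0.3209, 0.0601]
ee_rot: [-0.491, 0.854, 0.147, -0.083]
contact_force: [-0.0, -0.2, 1.1]
width: 0.0847
```

```bash
python3 -c "
from h import *
show();plan(*gA(0))"
```

```text
t 20.6 p [0.5829 0.3209 0.0601] x [0.943 0.334 0.002] z [-0.287  0.815 -0.503] w 0.0847 F [-0.  -0.2  1.1] q [-0.037, 0.779, 1.632, 0.952, 1.407, -0.893]
N=1 linear=[0.0011, -0.0022, 0.0179] rot=[0.2, -0.5, -0.15] (total d=0.018 ang=0.6)
```

Call:
send_rows(plan=[{"linear":[0.001,-0.001,0.01],"delta_rot":[0.2,-0.5,-0.1],"fingers":0.085},{"linear":[0,-0.001,0.008],"delta_rot":[0,0,0],"fingers":0.085},{"linear":[0,0,0],"delta_rot":[0,0,0],"fingers":0.085},{"linear":[0,0,0],"delta_rot":[0,0,0],"fingers":0.07},{"linear":[0,0,0],"delta_rot":[0,0,0],"fingers":0.06},{"linear":[0,0,0],"delta_rot":[0,0,0],"fingers":0.05},{"linear":[0,0,0],"delta_rot":[0,0,0],"fingers":0.05},{"linear":[0,0,0],"delta_rot":[0,0,0],"fingers":0.05}], force=60)

```text
clock: 21.27
position: [0.5809, 0.3331, 0.0543]
ee_rot: [-0.492, 0.854, 0.148, -0.085]
contact_force: [-0.8, 1.0, -0.4]
width: 0.0584
```

Run:
```python
from h import *
show();s,p,Rm=st()
Tm,C=fk.grasp(110,30,-1); d=Rm.T@(np.array([.5725,.353,.045])-p); print("clock centre in tool",d.round(4),(Rm.T@C).round(3).tolist())
```

```text
t 21.27 p [0.5809 0.3331 0.0543] x [0.942 0.336 0.002] z [-0.29   0.815 -0.501] w 0.0584 F [-0.8  1.  -0.4] q [-0.019, 0.788, 1.635, 0.965, 1.394, -0.896]
clock centre in tool [-0.0012 -0.0028  0.0233] [[-0.006, -1.0, 0.002], [-0.501, 0.002, -0.865], [0.865, -0.006, -0.501]]
```

Call:
send_rows(plan=[{"linear":[0,-0.017,-0.01],"delta_rot":[0,0,0],"fingers":0.05},{"linear":[0,-0.028,-0.016],"delta_rot":[0,0,0],"fingers":0.05},{"linear":[0,-0.028,-0.016],"delta_rot":[0,0,0],"fingers":0.05},{"linear":[0,-0.028,-0.016],"delta_rot":[0,0,0],"fingers":0.05},{"linear":[0,-0.028,-0.016],"delta_rot":[0,0,0],"fingers":0.05},{"linear":[0,-0.028,-0.016],"delta_rot":[0,0,0],"fingers":0.05},{"linear":[0,-0.028,-0.016],"delta_rot":[0,0,0],"fingers":0.05},{"linear":[0,0,0],"delta_rot":[0,0,0],"fingers":0.05}])

```text
clock: 21.93
position: [0.5803, 0.3326, 0.267]
ee_rot: [-0.486, 0.857, 0.145, -0.089]
contact_force: [2.3, 0.6, -1.1]
width: 0.0584
```

Run:
```python
from h import *
show();s,p,Rm=st()
P,T=place_T(PK[2],.15,dc=(0,-.0028,.0233)); plan(p,T); path(p,T,n=4); plan(P,T,start=(p,T)); path(P,T,start=(p,T),n=3)
```

```text
t 21.93 p [0.5803 0.3326 0.267 ] x [ 0.942  0.335 -0.011] z [-0.293  0.808 -0.512] w 0.0584 F [ 2.3  0.6 -1.1] q [-0.016, 0.542, 1.474, 0.934, 1.627, -0.552]
N=20 linear=[0.0, 0.0, -0.0] rot=[-2.97, 1.47, 5.56] (total d=0.000 ang=129.5)
[0.58  0.333 0.267] z [-0.18  0.66 -0.73] q [0.05 0.44 1.46 0.74 1.47 0.07] 3e-26
[0.58  0.333 0.267] z [-0.18  0.42 -0.89] q [0.18 0.43 1.33 0.47 1.5  0.76] 1e-22
[0.58  0.333 0.267] z [-0.3   0.17 -0.94] q [0.29 0.53 1.12 0.25 1.74 1.38] 2e-24
[0.58  0.333 0.267] z [-0.5  -0.02 -0.87] q [0.34 0.7  0.87 0.17 2.07 1.91] 6e-24
N=12 linear=[0.0308, 0.0042, 0.0116] rot=[0.0, 0.0, -0.0] (total d=0.398 ang=0.0)
[0.548 0.208 0.235] z [-0.5  -0.02 -0.87] q [0.2  0.58 1.17 0.08 1.91 1.73] 1e-19
[0.516 0.083 0.203] z [-0.5  -0.02 -0.87] q [ 0.03  0.52  1.37 -0.01  1.78  1.56] 1e-30
[ 0.484 -0.042  0.172] z [-0.5  -0.02 -0.87] q [-0.16  0.49  1.51 -0.1   1.66  1.39] 8e-19
```

Call:
send_rows(plan=[{"linear":[0,0,0],"delta_rot":[-3,1.5,5.6],"fingers":0.05},{"linear":[0,0,0],"delta_rot":[-3,1.5,5.6],"fingers":0.05},{"linear":[0,0,0],"delta_rot":[-3,1.5,5.6],"fingers":0.05},{"linear":[0,0,0],"delta_rot":[-3,1.5,5.6],"fingers":0.05},{"linear":[0,0,0],"delta_rot":[-3,1.5,5.6],"fingers":0.05},{"linear":[0,0,0],"delta_rot":[-3,1.5,5.6],"fingers":0.05},{"linear":[0,0,0],"delta_rot":[-3,1.5,5.6],"fingers":0.05},{"linear":[0,0,0],"delta_rot":[-3,1.5,5.6],"fingers":0.05},{"linear":[0,0,0],"delta_rot":[-3,1.5,5.6],"fingers":0.05},{"linear":[0,0,0],"delta_rot":[-3,1.5,5.6],"fingers":0.05}])

```text
clock: 22.77
position: [0.5773, 0.323, 0.2557]
ee_rot: [-0.148, 0.916, -0.338, -0.159]
contact_force: [0.3, 0.4, -2.9]
width: 0.0588
```

Call:
send_rows(plan=[{"linear":[0,0,0],"delta_rot":[-3,1.5,5.6],"fingers":0.05},{"linear":[0,0,0],"delta_rot":[-3,1.5,5.6],"fingers":0.05},{"linear":[0,0,0],"delta_rot":[-3,1.5,5.6],"fingers":0.05},{"linear":[0,0,0],"delta_rot":[-3,1.5,5.6],"fingers":0.05},{"linear":[0,0,0],"delta_rot":[-3,1.5,5.6],"fingers":0.05},{"linear":[0,0,0],"delta_rot":[-3,1.5,5.6],"fingers":0.05},{"linear":[0,0,0],"delta_rot":[-3,1.5,5.6],"fingers":0.05},{"linear":[0,0,0],"delta_rot":[-3,1.5,5.6],"fingers":0.05},{"linear":[0,0,0],"delta_rot":[-3,1.5,5.6],"fingers":0.05},{"linear":[0,0,0],"delta_rot":[0,0,0],"fingers":0.05}])

```text
clock: 23.6
position: [0.5739, 0.3228, 0.2451]
ee_rot: [0.206, 0.69, -0.672, -0.173]
contact_force: [0.7, 0.5, -2.9]
width: 0.0584
```

Run:
```python
from h import *
show();s,p,Rm=st()
P,T=place_T(PK[2],.15,dc=(0,-.0028,.0233)); plan(P,T)
```

```text
t 23.6 p [0.5739 0.3228 0.2451] x [ 0.037 -0.999  0.038] z [-0.515 -0.052 -0.856] w 0.0584 F [ 0.7  0.5 -2.9] q [0.342, 0.694, 0.936, 0.139, 2.038, 1.916]
N=11 linear=[0.0326, 0.0045, 0.0112] rot=[0.1, -0.15, -0.14] (total d=0.383 ang=2.5)
```

Call:
send_rows(plan=[{"linear":[0.0325,0.004,0.008],"delta_rot":[0.1,-0.15,-0.1],"fingers":0.05},{"linear":[0.0325,0.004,0.008],"delta_rot":[0.1,-0.15,-0.1],"fingers":0.05},{"linear":[0.0325,0.004,0.008],"delta_rot":[0.1,-0.15,-0.1],"fingers":0.05},{"linear":[0.0325,0.004,0.008],"delta_rot":[0.1,-0.15,-0.1],"fingers":0.05},{"linear":[0.0325,0.004,0.009],"delta_rot":[0.1,-0.15,-0.1],"fingers":0.05},{"linear":[0.0325,0.004,0.009],"delta_rot":[0.1,-0.15,-0.1],"fingers":0.05},{"linear":[0.0325,0.004,0.01],"delta_rot":[0.1,-0.15,-0.1],"fingers":0.05},{"linear":[0.0325,0.004,0.01],"delta_rot":[0.1,-0.15,-0.1],"fingers":0.05},{"linear":[0.0325,0.004,0.01],"delta_rot":[0.1,-0.15,-0.1],"fingers":0.05},{"linear":[0.03,0.004,0.01],"delta_rot":[0.1,-0.15,-0.1],"fingers":0.05},{"linear":[0,0,0],"delta_rot":[0,0,0],"fingers":0.05},{"linear":[0,0,0],"delta_rot":[0,0,0],"fingers":0.05}])

```text
clock: 24.6
position: [0.5038, -0.0163, 0.1777]
ee_rot: [0.179, 0.71, -0.657, -0.18]
contact_force: [0.3, 0.6, -2.3]
width: 0.0588
```

Run:
```python
from h import *
show();s,p,Rm=st()
P,T=place_T(PK[2],.07,dc=(0,-.0028,.0233)); plan(P,T);print("err world",(P-p).round(4))
```

```text
t 24.6 p [ 0.5038 -0.0163  0.1777] x [ 0.073 -0.997 -0.019] z [-0.491 -0.019 -0.871] w 0.0588 F [ 0.3  0.6 -2.3] q [-0.118, 0.498, 1.464, -0.077, 1.687, 1.385]
N=3 linear=[0.0085, -0.0079, 0.0284] rot=[-0.19, 0.06, 0.64] (total d=0.092 ang=2.0)
err world [-0.02   -0.0256 -0.0861]
```

Call:
send_rows(plan=[{"linear":[0.011,-0.001,0.02],"delta_rot":[-0.2,0,0.7],"fingers":0.05},{"linear":[0.009,-0.004,0.02],"delta_rot":[-0.2,0,0.7],"fingers":0.05},{"linear":[0.005,-0.008,0.02],"delta_rot":[-0.2,0,0.6],"fingers":0.05},{"linear":[0,-0.008,0.01],"delta_rot":[0,0,0],"fingers":0.05},{"linear":[0,0,0],"delta_rot":[0,0,0],"fingers":0.05},{"linear":[0,0,0],"delta_rot":[0,0,0],"fingers":0.05}])

```text
clock: 25.1
position: [0.4898, -0.0391, 0.1045]
ee_rot: [0.18, 0.702, -0.666, -0.178]
contact_force: [-0.3, 0.6, -2.0]
width: 0.0585
```

Run:
```python
from h import *
show();s,p,Rm=st()
P,T=place_T(PK[2],.05,dc=(0,-.0028,.0233)); plan(P,T);print("err world",(P-p).round(4))
```

```text
t 25.1 p [ 0.4898 -0.0391  0.1045] x [ 0.05  -0.999 -0.01 ] z [-0.49  -0.016 -0.872] w 0.0585 F [-0.3  0.6 -2. ] q [-0.157, 0.548, 1.58, -0.093, 1.518, 1.39]
N=1 linear=[0.0028, -0.0108, 0.0317] rot=[-0.65, 0.35, 0.5] (total d=0.034 ang=0.9)
err world [-0.0059 -0.0028 -0.0329]
```

Call:
send_rows(plan=[{"linear":[0.002,-0.003,0.011],"delta_rot":[-0.6,0.4,0.5],"fingers":0.05},{"linear":[0.001,-0.004,0.011],"delta_rot":[0,0,0],"fingers":0.05},{"linear":[0,-0.004,0.01],"delta_rot":[0,0,0],"fingers":0.05},{"linear":[0,0,0],"delta_rot":[0,0,0],"fingers":0.05},{"linear":[0,0,0],"delta_rot":[0,0,0],"fingers":0.05}])

```text
clock: 25.52
position: [0.4855, -0.0403, 0.0712]
ee_rot: [0.186, 0.7, -0.666, -0.176]
contact_force: [0.6, -0.1, -2.8]
width: 0.0585
```

Run:
```python
from h import *
show();s,p,Rm=st()
P,T=place_T(PK[2],.03,dc=(0,-.0028,.0233)); plan(P,T);print("err world",(P-p).round(4))
```

```text
t 25.52 p [ 0.4855 -0.0403  0.0712] x [ 0.05  -0.999  0.002] z [-0.493 -0.026 -0.869] w 0.0585 F [ 0.6 -0.1 -2.8] q [-0.154, 0.581, 1.62, -0.103, 1.449, 1.406]
N=1 linear=[0.0014, -0.0081, 0.0179] rot=[-0.38, -0.23, 0.2] (total d=0.020 ang=0.5)
err world [-0.0017 -0.0016 -0.0196]
```

Call:
send_rows(plan=[{"linear":[0.0016,-0.001,0.005],"delta_rot":[-0.4,-0.2,0.2],"fingers":0.05},{"linear":[0,-0.002,0.004],"delta_rot":[0,0,0],"fingers":0.05},{"linear":[0,-0.0025,0.004],"delta_rot":[0,0,0],"fingers":0.05},{"linear":[0,-0.002,0.003],"delta_rot":[0,0,0],"fingers":0.05},{"linear":[0,0,0],"delta_rot":[0,0,0],"fingers":0.05},{"linear":[0,0,0],"delta_rot":[0,0,0],"fingers":0.05}])

```text
clock: 26.02
position: [0.4858, -0.0422, 0.0553]
ee_rot: [0.187, 0.699, -0.668, -0.178]
contact_force: [-0.7, -0.1, -2.4]
width: 0.0587
```

Run:
```python
from h import *
show();s,p,Rm=st()
P,T=place_T(PK[2],.03,dc=(0,-.0028,.0233)); plan(P,T);print("err world",(P-p).round(4))
```

```text
t 26.02 p [ 0.4858 -0.0422  0.0553] x [ 0.046 -0.999  0.001] z [-0.498 -0.024 -0.867] w 0.0587 F [-0.7 -0.1 -2.4] q [-0.158, 0.602, 1.63, -0.103, 1.423, 1.409]
N=1 linear=[-0.0004, -0.0001, 0.0042] rot=[-0.11, -0.07, -0.02] (total d=0.004 ang=0.1)
err world [-0.002   0.0003 -0.0037]
```

Call:
send_rows(plan=[{"linear":[0,0,0.0025],"delta_rot":[0,0,0],"fingers":0.05},{"linear":[0,-0.0005,0.002],"delta_rot":[0,0,0],"fingers":0.05},{"linear":[0,0,0],"delta_rot":[0,0,0],"fingers":0.05},{"linear":[0,0,0],"delta_rot":[0,0,0],"fingers":0.05}])

```text
clock: 26.35
position: [0.4864, -0.0424, 0.0558]
ee_rot: [0.185, 0.699, -0.668, -0.176]
contact_force: [-0.0, -1.2, -2.6]
width: 0.0585
```

Run:
```python
from h import *
show();s,p,Rm=st()
P,T=place_T(PK[2],.03,dc=(0,-.0028,.0233)); print("err world",(P-p).round(4))
```

```text
t 26.35 p [ 0.4864 -0.0424  0.0558] x [ 0.045 -0.999  0.001] z [-0.494 -0.024 -0.869] w 0.0585 F [-0.  -1.2 -2.6] q [-0.159, 0.6, 1.63, -0.103, 1.42, 1.409]
err world [-0.0026  0.0005 -0.0042]
```

Call:
send_rows(plan=[{"linear":[0,0.001,0.005],"delta_rot":[-0.2,0,0],"fingers":0.05},{"linear":[0,0,0],"delta_rot":[0,0,0],"fingers":0.05},{"linear":[0,0,0],"delta_rot":[0,0,0],"fingers":0.05}])

```text
clock: 26.6
position: [0.4865, -0.0425, 0.0563]
ee_rot: [0.184, 0.699, -0.669, -0.175]
contact_force: [-0.8, -0.8, -3.5]
width: 0.0587
```

Run:
```python
from h import *
show();s,p,Rm=st()
P,T=place_T(PK[2],.03,dc=(0,-.0028,.0233)); print("err world",(P-p).round(4))
```

```text
t 26.6 p [ 0.4865 -0.0425  0.0563] x [ 0.045 -0.999  0.002] z [-0.491 -0.024 -0.871] w 0.0587 F [-0.8 -0.8 -3.5] q [-0.159, 0.598, 1.632, -0.102, 1.418, 1.409]
err world [-0.0027  0.0006 -0.0047]
```

Call:
send_rows(plan=[{"linear":[0,0.001,0.004],"delta_rot":[0,0,0],"fingers":0.05},{"linear":[0,0,0.004],"delta_rot":[0,0,0],"fingers":0.05}])

```text
clock: 26.77
position: [0.4859, -0.0427, 0.055]
ee_rot: [0.182, 0.699, -0.669, -0.172]
contact_force: [8.1, 2.8, 34.2]
width: 0.0587
```

Run:
```python
from h import *
show();s,p,Rm=st()
P,T=place_T(PK[2],.03,dc=(0,-.0028,.0233)); print("err world",(P-p).round(4))
c=cam("wrist"); w=manip.get_image("wrist").copy()
th=np.radians(2.6);X=np.array([np.cos(th),np.sin(th)]);Y=np.array([-np.sin(th),np.cos(th)])
for z,e in((.018,(.046,.034)),(.052,(.042,.03))):
    Q=np.array([[*(np.array(PK[2])+a*e[0]*X+b*e[1]*Y),z] for a,b in((-1,-1),(-1,1),(1,1),(1,-1))])
    cv2.polylines(w,[w2px("wrist",Q,c).round().astype(int)],True,(0,255,0) if z<.03 else (255,0,255),1)
cv2.imwrite("pics/w7.png",w[:,:,::-1])
```

```text
t 26.77 p [ 0.4859 -0.0427  0.055 ] x [ 0.044 -0.999  0.002] z [-0.485 -0.023 -0.874] w 0.0587 F [ 8.1  2.8 34.2] q [-0.16, 0.595, 1.638, -0.102, 1.407, 1.409]
err world [-0.0021  0.0008 -0.0034]
```

View pics/w7.png

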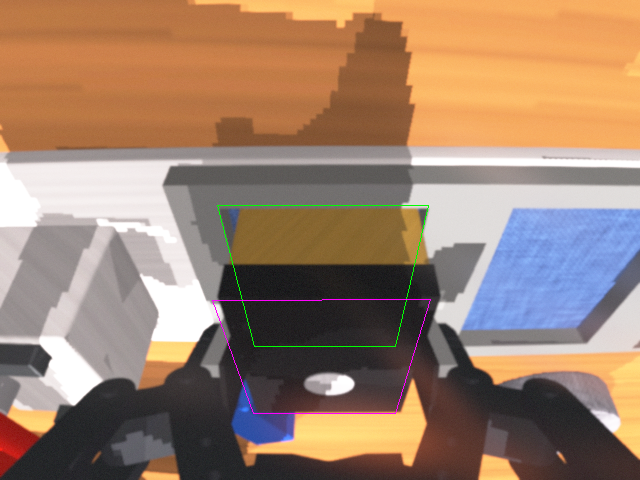

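The push met 34 N: the clock's edge sits on a rim. In the picture the clock's face edge spans (240..425, 208) while the mouth spans (219..428, 207). The clock is therefore about 2.5 mm too far toward -y, and a little toward +x. I raise, shift and lower again.

Call:
send_rows(plan=[{"linear":[0,0.003,-0.005],"delta_rot":[0.5,0,0],"fingers":0.05},{"linear":[-0.002,0.003,-0.003],"delta_rot":[0.3,0,0],"fingers":0.05},{"linear":[-0.001,0.001,0],"delta_rot":[0,0,0],"fingers":0.05},{"linear":[0,0,0],"delta_rot":[0,0,0],"fingers":0.05},{"linear":[0,0,0],"delta_rot":[0,0,0],"fingers":0.05}])

```text
clock: 27.23
position: [0.4825, -0.0395, 0.0645]
ee_rot: [0.176, 0.701, -0.671, -0.167]
contact_force: [0.1, -0.9, -2.2]
width: 0.0586
```

Run:
```python
from h import *
show();s,p,Rm=st()
P,T=place_T((.4746,-.0403),.03,dc=(0,-.0028,.0233)); plan(P,T); print("err world",(P-p).round(4))
```

```text
t 27.23 p [ 0.4825 -0.0395  0.0645] x [ 0.044 -0.999  0.002] z [-0.471 -0.023 -0.882] w 0.0586 F [ 0.1 -0.9 -2.2] q [-0.158, 0.571, 1.648, -0.098, 1.405, 1.41]
N=1 linear=[0.0005, -0.0072, 0.0108] rot=[-1.85, -0.07, -0.13] (total d=0.013 ang=1.9)
err world [ 0.0013 -0.0004 -0.0129]
```

Call:
send_rows(plan=[{"linear":[0.0005,-0.002,0.003],"delta_rot":[-1.3,0,0],"fingers":0.05},{"linear":[0,-0.002,0.003],"delta_rot":[-0.6,0,0],"fingers":0.05},{"linear":[0,-0.001,0.003],"delta_rot":[0,0,0],"fingers":0.05},{"linear":[0,0,0],"delta_rot":[0,0,0],"fingers":0.05},{"linear":[0,0,0],"delta_rot":[0,0,0],"fingers":0.05}])

```text
clock: 27.65
position: [0.4828, -0.04, 0.0552]
ee_rot: [0.191, 0.697, -0.667, -0.182]
contact_force: [-0.0, -0.2, 2.0]
width: 0.0586
```

Run:
```python
from h import *
show();s,p,Rm=st()
P,T=place_T((.4746,-.0403),.03,dc=(0,-.0028,.0233)); plan(P,T); print("err world",(P-p).round(4))
```

```text
t 27.65 p [ 0.4828 -0.04    0.0552] x [ 0.044 -0.999  0.001] z [-0.507 -0.023 -0.861] w 0.0586 F [-0.  -0.2  2. ] q [-0.155, 0.605, 1.631, -0.103, 1.431, 1.414]
N=1 linear=[-0.0001, -0.0027, 0.0026] rot=[0.53, -0.02, -0.11] (total d=0.004 ang=0.5)
err world [ 0.001   0.0001 -0.0036]
```

Call:
send_rows(plan=[{"linear":[0,-0.001,0.002],"delta_rot":[0.3,0,0],"fingers":0.05},{"linear":[0,0,0],"delta_rot":[0,0,0],"fingers":0.05},{"linear":[0,0,0],"delta_rot":[0,0,0],"fingers":0.065},{"linear":[0,0,0],"delta_rot":[0,0,0],"fingers":0.072},{"linear":[0,0,0],"delta_rot":[0,0,0],"fingers":0.072},{"linear":[0,0,0],"delta_rot":[0,0,0],"fingers":0.072},{"linear":[0,0,-0.01],"delta_rot":[0,0,0],"fingers":0.072},{"linear":[0,0,-0.03],"delta_rot":[0,0,0],"fingers":0.072},{"linear":[0,0,-0.035],"delta_rot":[0,0,0],"fingers":0.085},{"linear":[0,0,-0.035],"delta_rot":[0,0,0],"fingers":0.085},{"linear":[0,0,-0.035],"delta_rot":[0,0,0],"fingers":0.085},{"linear":[0,0,-0.02],"delta_rot":[0,0,0],"fingers":0.085}])

```text
clock: 28.65
position: [0.5646, -0.0356, 0.1984]
ee_rot: [0.195, 0.695, -0.665, -0.189]
contact_force: [0.5, 0.3, -0.4]
width: 0.0852
```

Call:
send_rows(plan=[{"linear":[0,0,0],"delta_rot":[0,0,0],"fingers":0.085},{"linear":[0,0,0],"delta_rot":[0,0,0],"fingers":0.085}])

```text
clock: 28.82
position: [0.5686, -0.0357, 0.2023]
ee_rot: [0.193, 0.696, -0.666, -0.185]
contact_force: [-0.3, 0.3, -0.9]
width: 0.085
```

Run:
```python
from h import *
show(); c=cam("wrist"); w=manip.get_image("wrist").copy()
th=np.radians(2.6);X=np.array([np.cos(th),np.sin(th)]);Y=np.array([-np.sin(th),np.cos(th)])
for i in(0,2):
    Q=np.array([[*(np.array(PK[i])+a*.042*X+b*.03*Y),.052] for a,b in((-1,-1),(-1,1),(1,1),(1,-1))])
    cv2.polylines(w,[w2px("wrist",Q,c).round().astype(int)],True,(0,255,0),1)
cv2.imwrite("pics/w8.png",w[:,:,::-1])
```

```text
t 28.82 p [ 0.5686 -0.0357  0.2023] x [ 0.044 -0.999 -0.001] z [-0.514 -0.022 -0.858] w 0.085 F [-0.3  0.3 -0.9] q [-0.131, 0.588, 1.245, -0.093, 1.842, 1.395]
```

View pics/w8.png

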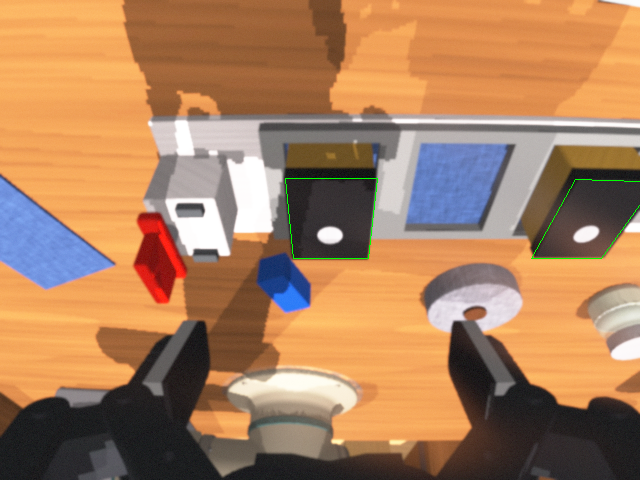

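Both clock backs fit their outlines (pocket2 at (285..377, 178..259), pocket0 at right), flat and face down. Now the cover.

Run:
```python
from h import *
T=down(-1.5); P=np.array([.66,-.101,.26]); plan(P,T); path(P,T,n=4)
```

```text
N=14 linear=[0.008, -0.0004, -0.0051] rot=[1.77, 1.66, -5.98] (total d=0.126 ang=90.4)
[ 0.583 -0.062  0.216] z [-0.4  -0.1  -0.91] q [-0.14  0.54  1.26 -0.15  1.74  1.01] 1e-25
[ 0.605 -0.083  0.23 ] z [-0.26 -0.12 -0.96] q [-0.16  0.48  1.28 -0.16  1.62  0.61] 1e-23
[ 0.632 -0.096  0.244] z [-0.12 -0.08 -0.99] q [-0.2   0.44  1.29 -0.11  1.51  0.2 ] 1e-21
[ 0.66  -0.101  0.26 ] z [-0. -0. -1.] q [-0.26  0.42  1.28  0.    1.44 -0.23] 2e-19
```

Call:
send_rows(plan=[{"linear":[0.008,-0.0004,-0.006],"delta_rot":[1.8,1.7,-6],"fingers":0.06},{"linear":[0.008,-0.0004,-0.006],"delta_rot":[1.8,1.7,-6],"fingers":0.06},{"linear":[0.008,-0.0004,-0.006],"delta_rot":[1.8,1.7,-6],"fingers":0.06},{"linear":[0.008,-0.0004,-0.006],"delta_rot":[1.8,1.7,-6],"fingers":0.06},{"linear":[0.008,-0.0004,-0.006],"delta_rot":[1.8,1.7,-6],"fingers":0.06},{"linear":[0.008,-0.0004,-0.005],"delta_rot":[1.8,1.7,-6],"fingers":0.05},{"linear":[0.008,-0.0004,-0.005],"delta_rot":[1.8,1.7,-6],"fingers":0.05},{"linear":[0.008,-0.0004,-0.005],"delta_rot":[1.8,1.7,-6],"fingers":0.05},{"linear":[0.008,-0.0004,-0.005],"delta_rot":[1.8,1.7,-6],"fingers":0.05},{"linear":[0.008,-0.0004,-0.005],"delta_rot":[1.8,1.7,-6],"fingers":0.05},{"linear":[0.008,-0.0004,-0.005],"delta_rot":[1.8,1.7,-6],"fingers":0.05},{"linear":[0.008,-0.0004,-0.005],"delta_rot":[1.8,1.7,-6],"fingers":0.05}])

```text
clock: 29.87
position: [0.6311, -0.0958, 0.2318]
ee_rot: [0.021, 0.995, -0.082, -0.043]
contact_force: [0.4, 0.0, -1.4]
width: 0.0499
```

Call:
send_rows(plan=[{"linear":[0.008,0,-0.005],"delta_rot":[1.8,1.7,-6],"fingers":0.045},{"linear":[0,0,0],"delta_rot":[1.8,1.7,-5],"fingers":0.045},{"linear":[0,0,0],"delta_rot":[0,0,0],"fingers":0.045},{"linear":[0,0,0],"delta_rot":[0,0,0],"fingers":0.045}])

```text
clock: 30.2
position: [0.634, -0.0973, 0.2304]
ee_rot: [-0.015, 1.0, 0.017, -0.017]
contact_force: [0.2, 0.0, -0.3]
width: 0.0449
```

Run:
```python
from h import *
show(); c=cam("wrist"); im=manip.get_image("wrist").copy(); cv2.imwrite("pics/w9raw.png",im[:,:,::-1])
def cov(cx,cy,th):
    th=np.radians(th);X=np.array([np.cos(th),np.sin(th)]);Y=np.array([-np.sin(th),np.cos(th)])
    f=lambda a,b,z:[*(np.array([cx,cy])+a*X+b*Y),z]
    return np.array([f(a,b,.008) for a,b in((-.055,-.178),(-.055,.178),(.055,.178),(.055,-.178))]),np.array([f(a,b,.048) for a,b in((-.006,-.05),(-.006,.05),(.006,.05),(.006,-.05))])
for Q in cov(.68,-.101,-1.5): cv2.polylines(im,[w2px("wrist",Q,c).round().astype(int)],True,(0,255,0),1)
cv2.imwrite("pics/w9.png",im[:,:,::-1])
plan([.68,-.101,.10],down(-1.5))
```

```text
t 30.2 p [ 0.634  -0.0973  0.2304] x [ 0.999  0.034 -0.034] z [-0.035  0.03  -0.999] w 0.0449 F [ 0.2  0.  -0.3] q [-0.271, 0.41, 1.365, 0.019, 1.408, -0.308]
N=4 linear=[0.0123, 0.0017, 0.0322] rot=[-0.42, 0.52, 0.86] (total d=0.138 ang=4.4)
```

View pics/w9.png

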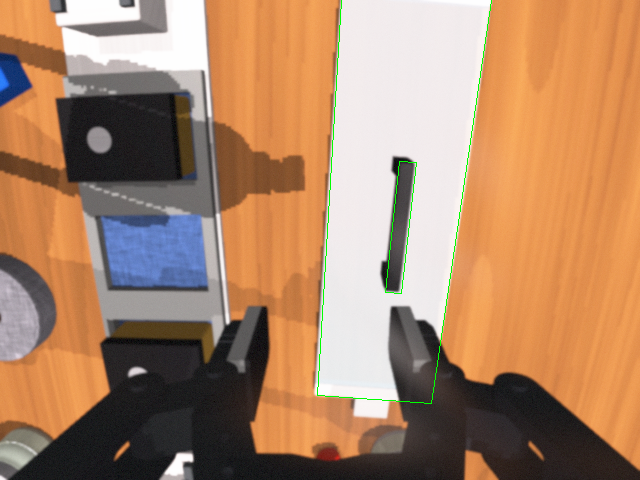

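The cover and handle match the prediction (handle from (407,160) to (393,293)), so the cover has not moved. I go down on the handle.

Call:
send_rows(plan=[{"linear":[0.012,0.002,0.03],"delta_rot":[-0.4,0.5,0.9],"fingers":0.045},{"linear":[0.012,0.002,0.03],"delta_rot":[-0.4,0.5,0.9],"fingers":0.045},{"linear":[0.012,0.002,0.03],"delta_rot":[-0.4,0.5,0.9],"fingers":0.045},{"linear":[0.008,0.001,0.02],"delta_rot":[-0.4,0.5,0.8],"fingers":0.045},{"linear":[0,0,0],"delta_rot":[0,0,0],"fingers":0.045},{"linear":[0,0,0],"delta_rot":[0,0,0],"fingers":0.045}])

```text
clock: 30.75
position: [0.6746, -0.0993, 0.113]
ee_rot: [0.001, 1.0, -0.018, -0.003]
contact_force: [1.0, 0.1, 0.3]
width: 0.0449
```

Run:
```python
from h import *
show();plan([.68,-.101,.049],down(-1.5),vmax=.02)
```

```text
t 30.75 p [ 0.6746 -0.0993  0.113 ] x [ 0.999 -0.037 -0.007] z [-0.007 -0.002 -1.   ] w 0.0449 F [1.  0.1 0.3] q [-0.246, 0.534, 1.456, -0.004, 1.158, -0.208]
N=4 linear=[0.0014, 0.0004, 0.016] rot=[0.03, 0.1, -0.15] (total d=0.064 ang=0.7)
```

Call:
send_rows(plan=[{"linear":[0.0015,0.0005,0.016],"delta_rot":[0,0.1,-0.2],"fingers":0.045},{"linear":[0.0015,0.0005,0.016],"delta_rot":[0,0.1,-0.2],"fingers":0.045},{"linear":[0.0015,0.0005,0.016],"delta_rot":[0,0.1,-0.2],"fingers":0.045},{"linear":[0.001,0,0.009],"delta_rot":[0,0.1,-0.1],"fingers":0.045},{"linear":[0,0,0],"delta_rot":[0,0,0],"fingers":0.045},{"linear":[0,0,0],"delta_rot":[0,0,0],"fingers":0.045}])

```text
clock: 31.25
position: [0.6813, -0.0998, 0.0608]
ee_rot: [0.002, 1.0, -0.012, 0.002]
contact_force: [0.9, 0.0, 0.3]
width: 0.045
```

Run:
```python
from h import *
show();plan([.68,-.101,.049],down(-1.5),vmax=.02)
```

```text
t 31.25 p [ 0.6813 -0.0998  0.0608] x [ 1.    -0.024  0.004] z [ 0.004 -0.004 -1.   ] w 0.045 F [0.9 0.  0.3] q [-0.245, 0.585, 1.505, -0.003, 1.047, -0.219]
N=1 linear=[-0.0014, 0.0012, 0.0118] rot=[0.22, -0.24, 0.12] (total d=0.012 ang=0.3)
```

Call:
send_rows(plan=[{"linear":[-0.001,0.001,0.006],"delta_rot":[0.2,-0.2,0.1],"fingers":0.045},{"linear":[0,0,0.005],"delta_rot":[0,0,0],"fingers":0.045},{"linear":[0,0,0],"delta_rot":[0,0,0],"fingers":0.045},{"linear":[0,0,0],"delta_rot":[0,0,0],"fingers":0.03},{"linear":[0,0,0],"delta_rot":[0,0,0],"fingers":0.02},{"linear":[0,0,0],"delta_rot":[0,0,0],"fingers":0.005},{"linear":[0,0,0],"delta_rot":[0,0,0],"fingers":0.005},{"linear":[0,0,0],"delta_rot":[0,0,0],"fingers":0.005},{"linear":[0,0,0],"delta_rot":[0,0,0],"fingers":0.005}], force=80)

```text
clock: 32.0
position: [0.6819, -0.1014, 0.0541]
ee_rot: [0.001, 1.0, -0.013, 0.003]
contact_force: [0.6, -0.5, -0.6]
width: 0.01
```

Run:
```python
from h import *
show()
```

```text
t 32.0 p [ 0.6819 -0.1014  0.0541] x [ 1.    -0.027  0.006] z [ 0.006 -0.002 -1.   ] w 0.01 F [ 0.6 -0.5 -0.6] q [-0.248, 0.592, 1.511, -0.0, 1.032, -0.222]
```

Call:
send_rows(plan=[{"linear":[0,0,-0.01],"delta_rot":[0,0,0],"fingers":0.005},{"linear":[0,0,-0.02],"delta_rot":[0,-0.2,0],"fingers":0.005},{"linear":[0,0,-0.025],"delta_rot":[0,-0.1,0],"fingers":0.005},{"linear":[0,0,-0.025],"delta_rot":[0,0,0],"fingers":0.005},{"linear":[0,0,-0.025],"delta_rot":[0,0,0],"fingers":0.005},{"linear":[0,0,-0.02],"delta_rot":[0,0,0],"fingers":0.005},{"linear":[0,0,-0.01],"delta_rot":[0,0,0],"fingers":0.005},{"linear":[0,0,0],"delta_rot":[0,0,0],"fingers":0.005}])

```text
clock: 32.67
position: [0.6776, -0.1001, 0.1909]
ee_rot: [-0.001, 1.0, -0.013, -0.007]
contact_force: [0.6, -0.0, -3.3]
width: 0.0099
```

Run:
```python
from h import *
show();print(manip.get_state()["moment"])
plan([.479,-.138,.19],down(2.6))
```

```text
t 32.67 p [ 0.6776 -0.1001  0.1909] x [ 1.    -0.026 -0.014] z [-0.014  0.002 -1.   ] w 0.0099 F [ 0.6 -0.  -3.3] q [-0.247, 0.485, 1.338, -0.001, 1.333, -0.221]
[ 0.00562853 -0.08230804 -0.00920211]
N=6 linear=[-0.0331, 0.0062, 0.0004] rot=[-0.02, 0.13, -0.69] (total d=0.202 ang=4.2)
```

Call:
send_rows(plan=[{"linear":[-0.024,0.004,0],"delta_rot":[0,0.2,-0.5],"fingers":0.005},{"linear":[-0.03,0.006,0],"delta_rot":[0,0.2,-0.7],"fingers":0.005},{"linear":[-0.03,0.006,0],"delta_rot":[0,0.2,-0.7],"fingers":0.005},{"linear":[-0.03,0.006,0],"delta_rot":[0,0.2,-0.7],"fingers":0.005},{"linear":[-0.03,0.006,0],"delta_rot":[0,0,-0.7],"fingers":0.005},{"linear":[-0.025,0.005,0],"delta_rot":[0,0,-0.5],"fingers":0.005},{"linear":[-0.015,0.003,0],"delta_rot":[0,0,-0.3],"fingers":0.005},{"linear":[0,0,0],"delta_rot":[0,0,0],"fingers":0.005},{"linear":[0,0,0],"delta_rot":[0,0,0],"fingers":0.005}])

```text
clock: 33.42
position: [0.4799, -0.1344, 0.1798]
ee_rot: [-0.005, 1.0, 0.025, -0.007]
contact_force: [1.1, -0.7, -3.9]
width: 0.01
```

Run:
```python
from h import *
show(); plan([.479,-.138,.145],down(2.6),vmax=.02)
```

```text
t 33.42 p [ 0.4799 -0.1344  0.1798] x [ 0.999  0.051 -0.014] z [-0.015  0.009 -1.   ] w 0.01 F [ 1.1 -0.7 -3.9] q [-0.415, 0.227, 1.775, 0.003, 1.157, -0.466]
N=2 linear=[-0.0003, 0.0019, 0.0174] rot=[-0.28, 0.41, 0.16] (total d=0.035 ang=1.0)
```

Call:
send_rows(plan=[{"linear":[-0.0005,0.002,0.012],"delta_rot":[-0.3,0.4,0.2],"fingers":0.005},{"linear":[0,0.002,0.012],"delta_rot":[-0.2,0.4,0.1],"fingers":0.005},{"linear":[0,0,0.005],"delta_rot":[0,0,0],"fingers":0.005},{"linear":[0,0,0],"delta_rot":[0,0,0],"fingers":0.005},{"linear":[0,0,0],"delta_rot":[0,0,0],"fingers":0.005}])

```text
clock: 33.83
position: [0.4825, -0.1377, 0.1482]
ee_rot: [-0.001, 1.0, 0.023, 0.001]
contact_force: [0.6, 0.1, -4.2]
width: 0.0097
```

Run:
```python
from h import *
show(); s,p,Rm=st(); plan([.479,-.138,.112],down(2.6),vmax=.02)
c=cam("wrist"); im=manip.get_image("wrist").copy()
f=lambda a,b,z:np.array([.479,-.138,0])+[np.cos(t)*a-np.sin(t)*b,np.sin(t)*a+np.cos(t)*b,z]
t=np.radians(2.6)
for sx in(-1,1):
    L=[f(sx*.020,b,.065) for b in(.182,.200)]+[f(sx*.026,b,.065) for b in(.200,.182)]
    cv2.polylines(im,[w2px("wrist",L,c).round().astype(int)],True,(0,255,0),1)
L=[p+Rm@np.array([a,-b,.0121+.042-.008]) for a,b in((-.016,.178),(-.016,.199),(.016,.199),(.016,.178))]
cv2.polylines(im,[w2px("wrist",L,c).round().astype(int)],False,(255,0,255),1)
# top-cam crop
ct=cam("top"); tp=manip.get_image("top").copy()
o=np.zeros((580,640,3),np.uint8); o[:300]=im[:300]; o[300:,:]=cv2.resize(tp[200:280,280:460],(630,280))[:, :640] if False else cv2.resize(tp[200:280,280:462],(640,280))
cv2.imwrite("pics/w10.png",o[:,:,::-1])
```

```text
t 33.83 p [ 0.4825 -0.1377  0.1482] x [0.999 0.045 0.001] z [ 0.001  0.002 -1.   ] w 0.0097 F [ 0.6  0.1 -4.2] q [-0.419, 0.255, 1.826, 0.003, 1.06, -0.465]
N=2 linear=[-0.0018, 0.0001, 0.0181] rot=[-0.06, -0.04, 0.0] (total d=0.036 ang=0.1)
```

View pics/w10.png

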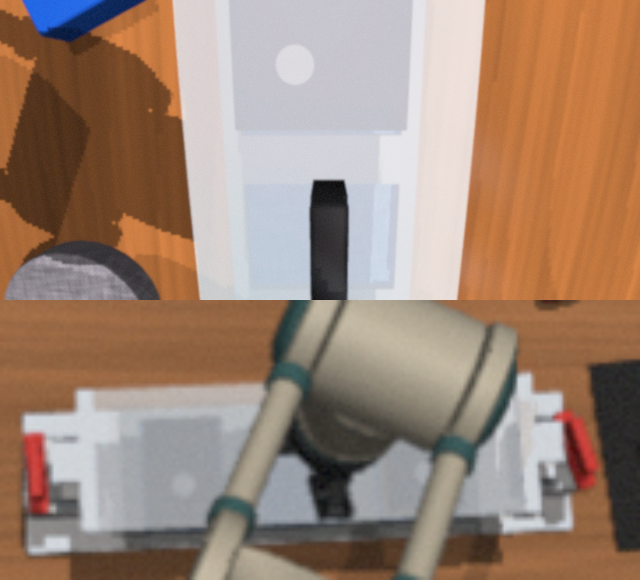

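Through the clear cover, held at about 94 mm, both clocks still lie in place. The cover sits between the red buttons (36,470) and (578,450) in the lower inset. I correct x by -3.5 mm and go down in steps.

Call:
send_rows(plan=[{"linear":[-0.003,0,0.006],"delta_rot":[0,0,0],"fingers":0.005},{"linear":[-0.001,0,0.006],"delta_rot":[0,0,0],"fingers":0.005},{"linear":[0,0,0.004],"delta_rot":[0,0,0],"fingers":0.005},{"linear":[0,0,0],"delta_rot":[0,0,0],"fingers":0.005},{"linear":[0,0,0],"delta_rot":[0,0,0],"fingers":0.005}])

```text
clock: 34.35
position: [0.4798, -0.1381, 0.1322]
ee_rot: [-0.0, 1.0, 0.023, 0.002]
contact_force: [0.3, 0.7, -3.9]
width: 0.0099
```

Run:
```python
from h import *
show(); plan([.479,-.138,.112],down(2.6),vmax=.02)
```

```text
t 34.35 p [ 0.4798 -0.1381  0.1322] x [0.999 0.046 0.005] z [ 0.005  0.001 -1.   ] w 0.0099 F [ 0.3  0.7 -3.9] q [-0.422, 0.267, 1.856, 0.003, 1.014, -0.469]
N=2 linear=[-0.0004, -0.0001, 0.0101] rot=[-0.02, -0.13, 0.02] (total d=0.020 ang=0.3)
```

Call:
send_rows(plan=[{"linear":[-0.0005,0,0.005],"delta_rot":[0,-0.1,0],"fingers":0.005},{"linear":[-0.0005,0,0.005],"delta_rot":[0,-0.1,0],"fingers":0.005},{"linear":[0,0,0.004],"delta_rot":[0,0,0],"fingers":0.005},{"linear":[0,0,0],"delta_rot":[0,0,0],"fingers":0.005},{"linear":[0,0,0],"delta_rot":[0,0,0],"fingers":0.005}])

```text
clock: 34.77
position: [0.4789, -0.1383, 0.1168]
ee_rot: [-0.0, 1.0, 0.023, 0.001]
contact_force: [0.2, 0.6, -4.5]
width: 0.0102
```

Run:
```python
from h import *
show(); plan([.479,-.138,.112],down(2.6),vmax=.02)
```

```text
t 34.77 p [ 0.4789 -0.1383  0.1168] x [0.999 0.046 0.001] z [ 0.001  0.001 -1.   ] w 0.0102 F [ 0.2  0.6 -4.5] q [-0.422, 0.285, 1.876, 0.001, 0.979, -0.468]
N=1 linear=[0.0001, -0.0003, 0.0048] rot=[-0.03, -0.07, 0.03] (total d=0.005 ang=0.1)
```

Call:
send_rows(plan=[{"linear":[0,0,0.003],"delta_rot":[0,0,0],"fingers":0.005},{"linear":[0,0,0.002],"delta_rot":[0,0,0],"fingers":0.005},{"linear":[0,0,0],"delta_rot":[0,0,0],"fingers":0.005},{"linear":[0,0,0],"delta_rot":[0,0,0],"fingers":0.005}])

```text
clock: 35.1
position: [0.4793, -0.1385, 0.1121]
ee_rot: [-0.0, 1.0, 0.023, 0.001]
contact_force: [-0.6, 0.1, -4.4]
width: 0.0102
```

```bash
python3 -c "
from h import *
show()"
```

```text
t 35.1 p [ 0.4793 -0.1385  0.1121] x [0.999 0.046 0.002] z [ 0.002  0.    -1.   ] w 0.0102 F [-0.6  0.1 -4.4] q [-0.422, 0.291, 1.882, 0.001, 0.966, -0.468]
```

Call:
send_rows(plan=[{"linear":[0,0,0.002],"delta_rot":[0,0,0],"fingers":0.005},{"linear":[0,0,0.001],"delta_rot":[0,0,0],"fingers":0.005},{"linear":[0,0,0],"delta_rot":[0,0,0],"fingers":0.005}])

```text
clock: 35.35
position: [0.4796, -0.1386, 0.1124]
ee_rot: [0.0, 1.0, 0.023, 0.002]
contact_force: [0.6, 0.9, -4.5]
width: 0.01
```

Call:
send_rows(plan=[{"linear":[0,0,0],"delta_rot":[0,0,0],"fingers":0.03},{"linear":[0,0,0],"delta_rot":[0,0,0],"fingers":0.045},{"linear":[0,0,0],"delta_rot":[0,0,0],"fingers":0.045},{"linear":[0,0,0],"delta_rot":[0,0,0],"fingers":0.045},{"linear":[0,0,-0.01],"delta_rot":[0,0,0],"fingers":0.045},{"linear":[0,0,-0.03],"delta_rot":[0,0,0],"fingers":0.045},{"linear":[0,0,-0.03],"delta_rot":[0,0,0],"fingers":0.045},{"linear":[0,0,-0.03],"delta_rot":[0,0,0],"fingers":0.045},{"linear":[0,0,-0.02],"delta_rot":[0,0,0],"fingers":0.045}])

```text
clock: 36.1
position: [0.4778, -0.138, 0.2351]
ee_rot: [-0.001, 1.0, 0.023, -0.001]
contact_force: [0.2, -1.4, 0.4]
width: 0.0449
```

Run:
```python
from h import *
show()
# left button: pivot at tray (0,.213)
t=np.radians(2.6); X=np.array([np.cos(t),np.sin(t)]);Y=np.array([-np.sin(t),np.cos(t)]); C=np.array([.479,-.138])
bl=C+.213*Y; br=C-.213*Y; print(bl,br)
# start yaw of tool x: jaws across rib => along tray y. yaw=92.6 or -87.4 ; then +90 => 182.6 / 2.6
for b in(bl,br):
  for y in(-87.4,92.6):
    for d in(0,45,90,95):
        q,e=fk.ik(np.array([*b,.105]),down(y+d),np.array([-.3,.4,1.8,0,1,-.4+np.radians(-(y+d))])); print(y,d,q.round(2),"%.0e"%e)
P=np.array([*bl,.2]); plan(P,down(-87.4))
```

```text
t 36.1 p [ 0.4778 -0.138   0.2351] x [ 0.999  0.046 -0.003] z [-0.003  0.002 -1.   ] w 0.0449 F [ 0.2 -1.4  0.4] q [-0.422, 0.174, 1.697, 0.001, 1.274, -0.468]
[0.46933768 0.07478073] [ 0.48866232 -0.35078073]
-87.4 0 [0.01 0.27 1.94 0.   0.93 1.54] 5e-22
-87.4 45 [0.01 0.27 1.94 0.   0.93 0.75] 2e-22
-87.4 90 [ 0.01  0.27  1.94  0.    0.93 -0.03] 1e-22
-87.4 95 [ 0.01  0.27  1.94  0.    0.93 -0.12] 1e-22
92.6 0 [ 0.01  0.27  1.94  0.    0.93 -1.6 ] 1e-22
92.6 45 [ 0.01  0.27  1.94 -0.    0.93 -2.39] 3e-22
92.6 90 [-0.14  0.25  2.01  0.23  0.87  2.7 ] 2e-02
92.6 95 [-0.11  0.25  1.98  0.18  0.89  2.7 ] 1e-02
-87.4 0 [-0.74  0.43  1.66  0.    1.04  0.79] 3e-23
-87.4 45 [-0.74  0.43  1.66  0.    1.04  0.  ] 2e-23
-87.4 90 [-0.74  0.43  1.66  0.    1.04 -0.78] 2e-23
-87.4 95 [-0.74  0.43  1.66  0.    1.04 -0.87] 2e-23
92.6 0 [-0.74  0.43  1.66  0.    1.04 -2.35] 2e-23
92.6 45 [-0.88  0.4   1.76  0.26  0.95  2.7 ] 4e-02
92.6 90 [-0.74  0.43  1.66  0.    1.04  2.36] 2e-24
92.6 95 [-0.74  0.43  1.66  0.    1.04  2.27] 4e-22
N=14 linear=[-0.0112, -0.0127, 0.0025] rot=[0.0, 0.02, 6.43] (total d=0.216 ang=90.0)
```

Run:
```python
from h import *
t=np.radians(2.6)
f=lambda a,b,z:np.array([.479,-.138,0])+[np.cos(t)*a-np.sin(t)*b,np.sin(t)*a+np.cos(t)*b,z]
pl=[f(a,b,.066) for a,b in((-.055,-.178),(-.055,.178),(-.016,.178),(-.016,.199),(.016,.199),(.016,.178),(.055,.178),(.055,-.178),(.016,-.178),(.016,-.199),(-.016,-.199),(-.016,-.178))]
h=[f(a,b,.106) for a,b in((-.006,-.05),(-.006,.05),(.006,.05),(.006,-.05))]
bt=[[f(a,s*.213+b,.107) for a,b in((-.022,-.005),(-.022,.005),(.022,.005),(.022,-.005))] for s in(1,-1)]
ims=[]
for n in("wrist","scene"):
    c=cam(n); im=manip.get_image(n).copy(); cv2.imwrite(f"pics/s11{n}.png",im[:,:,::-1])
    if n=="scene": im=cv2.resize(im[160:300,170:400],None,fx=3,fy=3,interpolation=cv2.INTER_CUBIC)
    for L in [pl,h]+bt:
        u=w2px(n,L,c)
        if n=="scene": u=(u-[170,160])*3
        cv2.polylines(im,[u.round().astype(int)],True,(0,255,0) if L is not h else (255,0,255),1)
    ims.append(im)
a,b=ims; b=cv2.resize(b,None,fx=640/690,fy=640/690); o=np.vstack([a[:210],b[:389]]); print(o.shape)
cv2.imwrite("pics/w11.png",o[:600,:,::-1])
```

```text
(599, 640, 3)
```

View pics/w11.png

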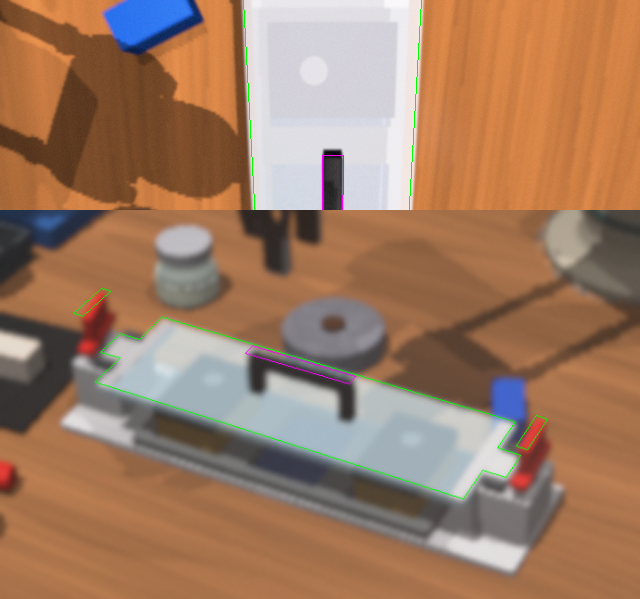

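The cover's outline and handle lie on the predicted seated position in both views, tongues between the lugs, and both buttons are still across. Now the left button.

Call:
send_rows(plan=[{"linear":[-0.0112,-0.0127,0.002],"delta_rot":[0,0,6.4],"fingers":0.045},{"linear":[-0.0112,-0.0127,0.002],"delta_rot":[0,0,6.4],"fingers":0.045},{"linear":[-0.0112,-0.0127,0.002],"delta_rot":[0,0,6.4],"fingers":0.045},{"linear":[-0.0112,-0.0127,0.002],"delta_rot":[0,0,6.4],"fingers":0.045},{"linear":[-0.0112,-0.0127,0.002],"delta_rot":[0,0,6.4],"fingers":0.045},{"linear":[-0.0112,-0.0127,0.002],"delta_rot":[0,0,6.4],"fingers":0.045},{"linear":[-0.0112,-0.0127,0.002],"delta_rot":[0,0,6.4],"fingers":0.045},{"linear":[-0.0112,-0.0127,0.002],"delta_rot":[0,0,6.4],"fingers":0.045},{"linear":[-0.0112,-0.0127,0.002],"delta_rot":[0,0,6.4],"fingers":0.045},{"linear":[-0.0112,-0.0127,0.002],"delta_rot":[0,0,6.4],"fingers":0.045},{"linear":[-0.0112,-0.0127,0.002],"delta_rot":[0,0,6.4],"fingers":0.045},{"linear":[-0.0112,-0.0127,0.002],"delta_rot":[0,0,6.4],"fingers":0.045}])

```text
clock: 37.2
position: [0.4482, 0.0521, 0.2073]
ee_rot: [0.002, 0.776, -0.631, -0.002]
contact_force: [-0.5, 0.4, -0.2]
width: 0.045
```

Call:
send_rows(plan=[{"linear":[-0.008,-0.01,0.002],"delta_rot":[0,0,6.4],"fingers":0.045},{"linear":[0,0,0],"delta_rot":[0,0,0],"fingers":0.045},{"linear":[0,0,0],"delta_rot":[0,0,0],"fingers":0.045}])

```text
clock: 37.45
position: [0.4557, 0.065, 0.2031]
ee_rot: [0.003, 0.739, -0.674, -0.003]
contact_force: [0.1, 0.3, 0.3]
width: 0.045
```

```bash
python3 -c "
from h import *
show(); plan([.4693,.0748,.15],down(-87.4),vmax=.02)"
```

```text
t 37.45 p [0.4557 0.065  0.2031] x [ 0.092 -0.996 -0.   ] z [-0.009 -0.001 -1.   ] w 0.045 F [0.1 0.3 0.3] q [-0.009, 0.147, 1.816, -0.001, 1.187, 1.47]
N=3 linear=[-0.0029, -0.0049, 0.0177] rot=[0.18, 0.0, 0.89] (total d=0.056 ang=2.7)
```

Call:
send_rows(plan=[{"linear":[-0.003,-0.005,0.016],"delta_rot":[0.2,0,0.9],"fingers":0.045},{"linear":[-0.003,-0.005,0.016],"delta_rot":[0.2,0,0.9],"fingers":0.045},{"linear":[-0.003,-0.005,0.012],"delta_rot":[0.1,0,0.9],"fingers":0.045},{"linear":[0,0,0],"delta_rot":[0,0,0],"fingers":0.045},{"linear":[0,0,0],"delta_rot":[0,0,0],"fingers":0.045}])

```text
clock: 37.87
position: [0.4675, 0.0722, 0.1576]
ee_rot: [0.002, 0.726, -0.687, -0.0]
contact_force: [-0.1, 1.0, 1.4]
width: 0.0452
```

```bash
python3 -c "
from h import *
show(); plan([.4693,.0748,.110],down(-87.4),vmax=.02)"
```

```text
t 37.87 p [0.4675 0.0722 0.1576] x [ 0.055 -0.999  0.002] z [-0.003 -0.002 -1.   ] w 0.0452 F [-0.1  1.   1.4] q [0.008, 0.207, 1.867, -0.003, 1.07, 1.525]
N=3 linear=[-0.0008, -0.0007, 0.0159] rot=[0.06, -0.04, 0.18] (total d=0.048 ang=0.6)
```

Call:
send_rows(plan=[{"linear":[-0.001,-0.001,0.013],"delta_rot":[0,0,0.2],"fingers":0.045},{"linear":[-0.001,-0.001,0.013],"delta_rot":[0,0,0.2],"fingers":0.045},{"linear":[-0.001,0,0.012],"delta_rot":[0,0,0.2],"fingers":0.045},{"linear":[0,0,0.005],"delta_rot":[0,0,0],"fingers":0.045},{"linear":[0,0,0],"delta_rot":[0,0,0],"fingers":0.045},{"linear":[0,0,0],"delta_rot":[0,0,0],"fingers":0.045}])

```text
clock: 38.37
position: [0.4692, 0.0716, 0.1176]
ee_rot: [0.001, 0.725, -0.689, 0.002]
contact_force: [-0.0, 0.4, -0.0]
width: 0.0452
```

```bash
python3 -c "
from h import *
show(); plan([.4693,.0748,.110],down(-87.4),vmax=.02)"
```

```text
t 38.37 p [0.4692 0.0716 0.1176] x [ 0.05  -0.999  0.004] z [ 0.002 -0.004 -1.   ] w 0.0452 F [-0.   0.4 -0. ] q [0.008, 0.253, 1.924, -0.005, 0.964, 1.531]
N=1 linear=[-0.0032, -0.0002, 0.0076] rot=[-0.08, -0.24, 0.26] (total d=0.008 ang=0.4)
```

Call:
send_rows(plan=[{"linear":[-0.0025,0,0.004],"delta_rot":[0,-0.2,0.2],"fingers":0.045},{"linear":[-0.001,0,0.003],"delta_rot":[0,0,0],"fingers":0.045},{"linear":[0,0,0],"delta_rot":[0,0,0],"fingers":0.03},{"linear":[0,0,0],"delta_rot":[0,0,0],"fingers":0.02},{"linear":[0,0,0],"delta_rot":[0,0,0],"fingers":0.005},{"linear":[0,0,0],"delta_rot":[0,0,0],"fingers":0.005},{"linear":[0,0,0],"delta_rot":[0,0,0],"fingers":0.005},{"linear":[0,0,0],"delta_rot":[0,0,0],"fingers":0.005}], force=30)

```text
clock: 39.03
position: [0.4705, 0.0752, 0.1128]
ee_rot: [-0.002, 0.724, -0.69, 0.002]
contact_force: [1.1, 0.2, 0.1]
width: 0.0091
```

```bash
python3 -c "
from h import *
show()"
```

```text
t 39.03 p [0.4705 0.0752 0.1128] x [ 0.048 -0.999  0.001] z [ 0.006 -0.    -1.   ] w 0.0091 F [1.1 0.2 0.1] q [0.013, 0.259, 1.93, -0.0, 0.946, 1.536]
```

Rib gripped (9.1 mm). I turn it anticlockwise.

Call:
send_rows(plan=[{"linear":[0,0,0],"delta_rot":[0,0,-6.5],"fingers":0.005},{"linear":[0,0,0],"delta_rot":[0,0,-6.5],"fingers":0.005},{"linear":[0,0,0],"delta_rot":[0,0,-6.5],"fingers":0.005},{"linear":[0,0,0],"delta_rot":[0,0,-6.5],"fingers":0.005},{"linear":[0,0,0],"delta_rot":[0,0,-6.5],"fingers":0.005},{"linear":[0,0,0],"delta_rot":[0,0,-6.5],"fingers":0.005},{"linear":[0,0,0],"delta_rot":[0,0,-6.5],"fingers":0.005},{"linear":[0,0,0],"delta_rot":[0,0,-6.5],"fingers":0.005},{"linear":[0,0,0],"delta_rot":[0,0,-6.5],"fingers":0.005},{"linear":[0,0,0],"delta_rot":[0,0,-6.5],"fingers":0.005},{"linear":[0,0,0],"delta_rot":[0,0,-6.5],"fingers":0.005}])

```text
clock: 39.95
position: [0.4688, 0.0772, 0.1128]
ee_rot: [-0.002, 0.994, -0.11, 0.001]
contact_force: [-0.4, -1.0, 0.9]
width: 0.009
```

```bash
python3 -c "
from h import *
show(); plan([.4693,.0748,.1128],down(2.6),vmax=.02)"
```

```text
t 39.95 p [0.4688 0.0772 0.1128] x [ 0.976 -0.219  0.001] z [ 0.002  0.005 -1.   ] w 0.009 F [-0.4 -1.   0.9] q [0.013, 0.258, 1.931, 0.006, 0.95, 0.231]
N=3 linear=[0.0003, 0.0008, 0.0] rot=[-0.09, -0.04, -5.08] (total d=0.003 ang=15.2)
```

Call:
send_rows(plan=[{"linear":[0,0.001,0],"delta_rot":[0,0,-5.5],"fingers":0.005},{"linear":[0,0.001,0],"delta_rot":[0,0,-5.5],"fingers":0.005},{"linear":[0,0,0],"delta_rot":[0,0,-3],"fingers":0.005},{"linear":[0,0,0],"delta_rot":[0,0,0],"fingers":0.005}])

```text
clock: 40.28
position: [0.4682, 0.0771, 0.1128]
ee_rot: [-0.004, 1.0, 0.019, 0.001]
contact_force: [-0.7, 0.2, -0.0]
width: 0.0095
```

```bash
python3 -c "
from h import *
show()"
```

```text
t 40.28 p [0.4682 0.0771 0.1128] x [0.999 0.037 0.002] z [ 0.002  0.009 -1.   ] w 0.0095 F [-0.7  0.2 -0. ] q [0.01, 0.257, 1.932, 0.011, 0.95, -0.033]
```

Call:
send_rows(plan=[{"linear":[0,0,0],"delta_rot":[0,0,0],"fingers":0.03},{"linear":[0,0,0],"delta_rot":[0,0,0],"fingers":0.045},{"linear":[0,0,0],"delta_rot":[0,0,0],"fingers":0.045},{"linear":[0,0,-0.01],"delta_rot":[-0.2,0,0],"fingers":0.045},{"linear":[0,0,-0.03],"delta_rot":[-0.2,0,0],"fingers":0.045},{"linear":[0,0,-0.03],"delta_rot":[-0.2,0,0],"fingers":0.045},{"linear":[0,0,-0.03],"delta_rot":[0,0,0],"fingers":0.045},{"linear":[0,0,0],"delta_rot":[0,0,0],"fingers":0.045}])

```text
clock: 40.95
position: [0.4669, 0.0766, 0.2151]
ee_rot: [0.001, 1.0, 0.015, -0.002]
contact_force: [1.6, 0.7, 0.8]
width: 0.0451
```

Run:
```python
from h import *
show(); s,p,Rm=st(); A=np.array([.488,-.345,.21])
plan(A,Rm); plan(A,down(-87.4),start=(A,Rm))
```

```text
t 40.95 p [0.4669 0.0766 0.2151] x [ 1.     0.029 -0.004] z [-0.004 -0.002 -1.   ] w 0.0451 F [1.6 0.7 0.8] q [0.017, 0.154, 1.776, -0.002, 1.215, -0.011]
N=12 linear=[0.0007, 0.0352, 0.0005] rot=[0.0, -0.0, 0.0] (total d=0.422 ang=0.0)
N=14 linear=[-0.0, 0.0, -0.0] rot=[0.02, 0.0, 6.36] (total d=0.000 ang=89.1)
```

Call:
send_rows(plan=[{"linear":[0.0007,0.035,0],"delta_rot":[0,0,0],"fingers":0.045},{"linear":[0.0007,0.035,0],"delta_rot":[0,0,0],"fingers":0.045},{"linear":[0.0007,0.035,0],"delta_rot":[0,0,0],"fingers":0.045},{"linear":[0.0007,0.035,0],"delta_rot":[0,0,0],"fingers":0.045},{"linear":[0.0007,0.035,0],"delta_rot":[0,0,0],"fingers":0.045},{"linear":[0.0007,0.035,0],"delta_rot":[0,0,0],"fingers":0.045},{"linear":[0.0007,0.035,0],"delta_rot":[0,0,0],"fingers":0.045},{"linear":[0.0007,0.035,0],"delta_rot":[0,0,0],"fingers":0.045},{"linear":[0.0007,0.035,0],"delta_rot":[0,0,0],"fingers":0.045},{"linear":[0.0007,0.035,0],"delta_rot":[0,0,0],"fingers":0.045},{"linear":[0.0007,0.03,0],"delta_rot":[0,0,0],"fingers":0.045},{"linear":[0,0.02,0],"delta_rot":[0,0,2],"fingers":0.045}])

```text
clock: 41.95
position: [0.4877, -0.3356, 0.214]
ee_rot: [-0.001, 1.0, -0.002, 0.002]
contact_force: [0.4, 0.2, 0.1]
width: 0.0447
```

Call:
send_rows(plan=[{"linear":[0,0,0],"delta_rot":[0,0,6.5],"fingers":0.045},{"linear":[0,0,0],"delta_rot":[0,0,6.5],"fingers":0.045},{"linear":[0,0,0],"delta_rot":[0,0,6.5],"fingers":0.045},{"linear":[0,0,0],"delta_rot":[0,0,6.5],"fingers":0.045},{"linear":[0,0,0],"delta_rot":[0,0,6.5],"fingers":0.045},{"linear":[0,0,0],"delta_rot":[0,0,6.5],"fingers":0.045},{"linear":[0,0,0],"delta_rot":[0,0,6.5],"fingers":0.045},{"linear":[0,0,0],"delta_rot":[0,0,6.5],"fingers":0.045},{"linear":[0,0,0],"delta_rot":[0,0,6.5],"fingers":0.045},{"linear":[0,0,0],"delta_rot":[0,0,6.5],"fingers":0.045},{"linear":[0,0,0],"delta_rot":[0,0,6.5],"fingers":0.045},{"linear":[0,0,0],"delta_rot":[0,0,6.5],"fingers":0.045}])

```text
clock: 42.95
position: [0.4851, -0.3436, 0.2041]
ee_rot: [-0.001, 0.748, -0.664, -0.003]
contact_force: [0.4, -0.1, -0.3]
width: 0.045
```

Run:
```python
from h import *
show(); plan([.4887,-.3508,.15],down(-87.4),vmax=.025)
# red rib seen from the top camera: centroid & angle in plane z=.107 (right button)
ct=cam("top"); im=manip.get_image("top"); h=cv2.cvtColor(im,cv2.COLOR_RGB2HSV)
m=cv2.inRange(h,(0,150,90),(8,255,255))|cv2.inRange(h,(172,150,90),(180,255,255))
n,l,s,ce=cv2.connectedComponentsWithStats(m)
for i in range(1,n):
    if s[i,4]>15:
        pts=np.argwhere(l==i)[:,::-1]; P=px2w("top",pts,np.full(len(pts),.09),ct)[:,:2]; rc=cv2.minAreaRect((P*1000).astype(np.float32)); print(s[i],np.round(rc[0]),np.round(rc[1]),round(rc[2]))
```

```text
t 42.95 p [ 0.4851 -0.3436  0.2041] x [ 0.119 -0.993 -0.005] z [-0.003  0.005 -1.   ] w 0.045 F [ 0.4 -0.1 -0.3] q [-0.735, 0.34, 1.543, 0.002, 1.264, 0.716]
N=3 linear=[0.0026, -0.001, 0.018] rot=[0.04, 0.1, 1.41] (total d=0.055 ang=4.2)
[433 185  34  15 273] [ 630. -373.] [24. 97.] 15
[278 246  23   7 119] [467.  76.] [16. 60.] 0
```

The top view shows the left button across. In the earlier views the right rib was already turned about 15°, so I start its grip at yaw -73°.

Call:
send_rows(plan=[{"linear":[0.002,-0.001,0.015],"delta_rot":[0,0,-3.3],"fingers":0.045},{"linear":[0.002,-0.001,0.015],"delta_rot":[0,0,-3.3],"fingers":0.045},{"linear":[0.002,-0.001,0.012],"delta_rot":[0,0,-3],"fingers":0.045},{"linear":[0,0,0],"delta_rot":[0,0,0],"fingers":0.045},{"linear":[0,0,0],"delta_rot":[0,0,0],"fingers":0.045}])

```text
clock: 43.42
position: [0.489, -0.3489, 0.1595]
ee_rot: [-0.001, 0.804, -0.595, -0.003]
contact_force: [-0.3, -0.4, -0.5]
width: 0.0452
```

Run:
```python
from h import *
show(); plan([.4887,-.3508,.112],down(-73),vmax=.025)
c=cam("wrist"); im=manip.get_image("wrist"); h=cv2.cvtColor(im,cv2.COLOR_RGB2HSV)
m=cv2.inRange(h,(0,150,60),(8,255,255))|cv2.inRange(h,(172,150,60),(180,255,255)); n,l,s,ce=cv2.connectedComponentsWithStats(m)
for i in range(1,n):
    if s[i,4]>100:
        pts=np.argwhere(l==i)[:,::-1]; P=px2w("wrist",pts,np.full(len(pts),.107),c)[:,:2]; rc=cv2.minAreaRect((P*1000).astype(np.float32)); print(s[i],np.round(rc[0]),np.round(rc[1]),round(rc[2]))
```

```text
t 43.42 p [ 0.489  -0.3489  0.1595] x [ 0.293 -0.956 -0.006] z [-0.003  0.005 -1.   ] w 0.0452 F [-0.3 -0.4 -0.5] q [-0.737, 0.383, 1.594, 0.002, 1.17, 0.536]
N=2 linear=[0.001, 0.0004, 0.0237] rot=[0.03, 0.16, 0.02] (total d=0.048 ang=0.3)
[ 394    0  183   26 4120] [ 613. -372.] [ 9. 68.] 19
[ 316  208   33  129 3764] [ 497. -349.] [60. 14.] 16
```

The wrist view gives the right rib at yaw 16°, centred between the jaws. I descend, grip and turn it.

Call:
send_rows(plan=[{"linear":[0.001,0,0.013],"delta_rot":[0,0.1,0],"fingers":0.045},{"linear":[0.001,0,0.013],"delta_rot":[0,0.1,0],"fingers":0.045},{"linear":[0.0005,0,0.012],"delta_rot":[0,0.1,0],"fingers":0.045},{"linear":[0,0,0.006],"delta_rot":[0,0,0],"fingers":0.045},{"linear":[0,0,0],"delta_rot":[0,0,0],"fingers":0.045},{"linear":[0,0,0],"delta_rot":[0,0,0],"fingers":0.045}])

```text
clock: 43.97
position: [0.4917, -0.3529, 0.119]
ee_rot: [0.001, 0.804, -0.595, 0.004]
contact_force: [0.2, 0.1, 0.1]
width: 0.045
```

```bash
python3 -c "
from h import *
show(); plan([.4887,-.3508,.112],down(-73),vmax=.025)"
```

```text
t 43.97 p [ 0.4917 -0.3529  0.119 ] x [ 0.291 -0.957  0.007] z [ 0.005 -0.005 -1.   ] w 0.045 F [0.2 0.1 0.1] q [-0.737, 0.42, 1.646, -0.001, 1.068, 0.538]
N=1 linear=[-0.0029, 0.0023, 0.0069] rot=[-0.19, -0.39, -0.06] (total d=0.008 ang=0.4)
```

Call:
send_rows(plan=[{"linear":[-0.002,0.002,0.004],"delta_rot":[-0.2,-0.4,0],"fingers":0.045},{"linear":[-0.0005,0,0.003],"delta_rot":[0,0,0],"fingers":0.045},{"linear":[0,0,0],"delta_rot":[0,0,0],"fingers":0.03},{"linear":[0,0,0],"delta_rot":[0,0,0],"fingers":0.02},{"linear":[0,0,0],"delta_rot":[0,0,0],"fingers":0.005},{"linear":[0,0,0],"delta_rot":[0,0,0],"fingers":0.005},{"linear":[0,0,0],"delta_rot":[0,0,0],"fingers":0.005},{"linear":[0,0,0],"delta_rot":[0,0,0],"fingers":0.005}], force=30)

```text
clock: 44.63
position: [0.4895, -0.3502, 0.1143]
ee_rot: [-0.001, 0.803, -0.595, 0.0]
contact_force: [-0.4, 0.7, 0.4]
width: 0.0091
```

Call:
send_rows(plan=[{"linear":[0,0,0],"delta_rot":[0,0,-6.5],"fingers":0.005},{"linear":[0,0,0],"delta_rot":[0,0,-6.5],"fingers":0.005},{"linear":[0,0,0],"delta_rot":[0,0,-6.5],"fingers":0.005},{"linear":[0,0,0],"delta_rot":[0,0,-6.5],"fingers":0.005},{"linear":[0,0,0],"delta_rot":[0,0,-6.5],"fingers":0.005},{"linear":[0,0,0],"delta_rot":[0,0,-6.5],"fingers":0.005},{"linear":[0,0,0],"delta_rot":[0,0,-6.5],"fingers":0.005},{"linear":[0,0,0],"delta_rot":[0,0,-6.5],"fingers":0.005},{"linear":[0,0,0],"delta_rot":[0,0,-6.5],"fingers":0.005}])

```text
clock: 45.38
position: [0.4886, -0.3493, 0.1143]
ee_rot: [-0.002, 0.995, -0.105, -0.0]
contact_force: [-0.2, 1.3, 0.2]
width: 0.0093
```

```bash
python3 -c "
from h import *
show(); plan([.4887,-.3508,.113],down(3),vmax=.025)"
```

```text
t 45.38 p [ 0.4886 -0.3493  0.1143] x [ 0.978 -0.208 -0.001] z [ 0.     0.004 -1.   ] w 0.0093 F [-0.2  1.3  0.2] q [-0.738, 0.423, 1.655, 0.003, 1.066, -0.53]
N=3 linear=[0.0001, 0.0005, 0.0004] rot=[-0.07, 0.0, -5.01] (total d=0.002 ang=15.0)
```

Call:
send_rows(plan=[{"linear":[0,0,0],"delta_rot":[0,0,-5.5],"fingers":0.005},{"linear":[0,0,0],"delta_rot":[0,0,-5.5],"fingers":0.005},{"linear":[0,0,0],"delta_rot":[0,0,-3],"fingers":0.005},{"linear":[0,0,0],"delta_rot":[0,0,0],"fingers":0.005},{"linear":[0,0,0],"delta_rot":[0,0,0],"fingers":0.03},{"linear":[0,0,0],"delta_rot":[0,0,0],"fingers":0.045},{"linear":[0,0,0],"delta_rot":[0,0,0],"fingers":0.045},{"linear":[0,0,-0.01],"delta_rot":[0,0,0],"fingers":0.045},{"linear":[0,0,-0.03],"delta_rot":[0,0,0],"fingers":0.045},{"linear":[0,0,-0.035],"delta_rot":[0,0,0],"fingers":0.045},{"linear":[0,0,-0.035],"delta_rot":[0,0,0],"fingers":0.045},{"linear":[0,0,-0.035],"delta_rot":[0,0,0],"fingers":0.045}])

```text
clock: 46.38
position: [0.485, -0.3475, 0.258]
ee_rot: [-0.008, 1.0, 0.021, -0.007]
contact_force: [1.6, 0.6, 0.1]
width: 0.0449
```

Call:
send_rows(plan=[{"linear":[-0.03,0.03,-0.005],"delta_rot":[0,0,0],"fingers":0.045},{"linear":[-0.03,0.03,0],"delta_rot":[0,0,0],"fingers":0.045},{"linear":[-0.03,0.03,0],"delta_rot":[0,0,0],"fingers":0.045},{"linear":[-0.03,0.03,0],"delta_rot":[0,0,0],"fingers":0.045},{"linear":[-0.03,0.03,0],"delta_rot":[0,0,0],"fingers":0.045},{"linear":[-0.02,0.02,0],"delta_rot":[0,0,0],"fingers":0.045},{"linear":[0,0,0],"delta_rot":[0,0,0],"fingers":0.045},{"linear":[0,0,0],"delta_rot":[0,0,0],"fingers":0.045},{"linear":[0,0,0],"delta_rot":[0,0,0],"fingers":0.045},{"linear":[0,0,0],"delta_rot":[0,0,0],"fingers":0.045}])

```text
clock: 47.22
position: [0.3256, -0.5315, 0.2845]
ee_rot: [0.006, 1.0, 0.022, 0.004]
contact_force: [-0.2, -0.2, 1.6]
width: 0.045
```

Run:
```python
from h import *
show()
t=np.radians(2.6)
f=lambda a,b,z:np.array([.479,-.138,0])+[np.cos(t)*a-np.sin(t)*b,np.sin(t)*a+np.cos(t)*b,z]
pl=[f(a,b,.066) for a,b in((-.055,-.178),(-.055,.178),(.055,.178),(.055,-.178))]
h=[f(a,b,.106) for a,b in((-.006,-.05),(-.006,.05),(.006,.05),(.006,-.05))]
th=np.radians(6);pad=[np.array([.4995,-.4605,.004])+[np.cos(th)*a-np.sin(th)*b,np.sin(th)*a+np.cos(th)*b,0] for a,b in((-.08,-.065),(-.08,.065),(.08,.065),(.08,-.065))]
o=[]
for n,(x0,y0,x1,y1,k) in (("top",(275,200,505,300,2.78)),("scene",(130,160,400,300,2.37))).__iter__() if False else [("top",(275,205,505,290,2.78)),("scene",(130,160,400,300,2.37))]:
    c=cam(n); im=manip.get_image(n); q=cv2.resize(im[y0:y1,x0:x1],None,fx=k,fy=k,interpolation=cv2.INTER_CUBIC)
    for L in (pl,h,pad): cv2.polylines(q,[((w2px(n,L,c)-[x0,y0])*k).round().astype(int)],True,(0,255,0),1)
    o.append(q[:,:639])
cv2.imwrite("pics/fin.png",np.vstack(o)[:600,:,::-1])
```

```text
t 47.22 p [ 0.3256 -0.5315  0.2845] x [0.999 0.044 0.008] z [ 0.009 -0.012 -1.   ] w 0.045 F [-0.2 -0.2  1.6] q [-1.134, 0.329, 1.359, 0.003, 1.44, -1.179]
```

View pics/fin.png

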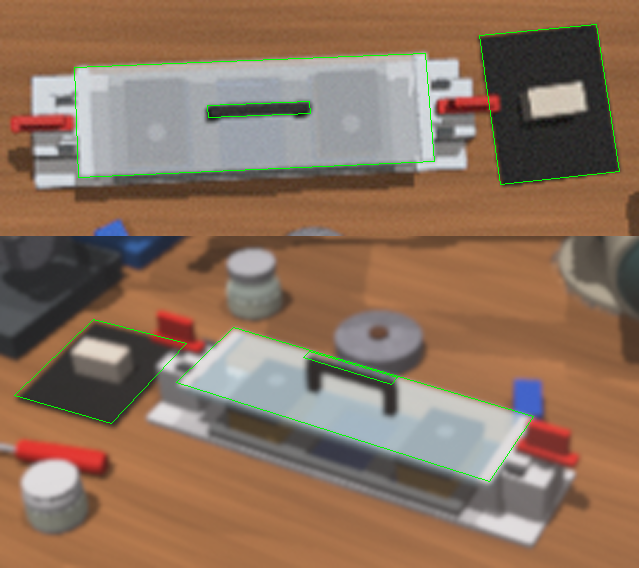

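The final picture shows the cover and handle on the predicted seat, and both red buttons along the tray's length (42,124) and (468,104). The clocks lie in their pockets under the cover, the white bar is well inside the pad at (556,100), and the arm is clear. I hand in.

```bash
python3 -c "
from rig import manip
print(manip.sign_off())"
```

```text
the job is handed in; nothing more can be done
None
```

The job is done and handed in at 47 s of the 210 s allowed; the sign-off gives no verdict.

**What was moved:**
- The white bar, the only one in the tray, went to the middle of the pad.
- The two brass clocks on the mat went face down into the right-hand and left-hand pockets.
- The cover was set on both posts, handle up.
- Both red turnbuttons were then turned anticlockwise across the tongues.
- I did not touch the blue bar, the turquoise clock or any of the bystanders.

**Last checks:**
- In the final top and scene pictures, the cover and handle match the computed seated position within 1–2 pixels.
- Both buttons lie along the tray, at about 90° by the tool angle.
- The bar is well inside the pad's edges.
- Before covering, each clock's back matched its predicted outline at floor height.
- The arm stood clear of everything when I handed in.

**What did not go smoothly:**
- The second clock caught while going into its pocket, with a brief force of 34 N. I raised it, shifted it 2–3 mm, lowered it again and released it about 3 mm above the computed floor height. It fitted its outline afterwards.
- The right turnbutton was already turned about 15° at the start, so I gripped it at that angle.

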